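# Pack the ordered profile length into the screw-cap drum

### The job

Pack this order: unscrew the drum's orange cap all the way, swing it fully aside by its arm, and put every loose profile piece of the same length as the sample on the board's yellow place into the drum, and every loose piece of the other length into the blue bin. When the ordered pieces are in, swing the cap back over the drum and screw it fully home; leave the other things on the bench where they are.

Things in the scene. Friction and masses are not known exactly. Their poses are not given: they have to be found in the camera images.
- drum: white round drum with a blue band, fixed to the bench, open at the top under its cap; outside diameter 140 mm, wall 5 mm, floor 5 mm thick, rim 70 mm above the bench. Origin: centre of its underside. Its orange cap stays attached by a steel swing arm; the hinge post stands 95 mm from the drum's axis on the drum's -x side (towards the robot).
- cap (a joint): twist of the orange cap about its vertical axis, rad: 0 = screwed fully home, grows as it is unscrewed anticlockwise seen from above, stop at 2.5 = fully unscrewed. Stays where left (0.12 N m of friction; it does not rise). A lug under its rim bears on the drum's wall: the swing arm can neither open nor close over the drum unless the cap is past about 2.2.
- cap_grip (a point): centre of the upright grip bar on top of the orange cap (bar 80 mm long along this point's x axis, 20 mm thick along y, its top 17 mm above this point, the cap's disc (156 mm across) 17 mm below it). On the cap's axis, 100 mm above the bench.
- cap_arm (a joint): swing of the steel arm that carries the cap, about the vertical hinge post, rad: 0 = cap right over the drum, grows anticlockwise seen from above (the cap moves to the robot's left and towards it), stop at 2.1 = fully aside. Stays where it is left (about 0.2 N m of friction).
- swing_hinge (a point): point on the swing arm's vertical hinge axis, at rim height (70 mm). 203 mm horizontally from the black knob; 95 mm from the cap's axis.
- knob (a point): black upright round knob (18 mm diameter) at the swing arm's free end, 108 mm from the cap's axis, for swinging the arm; this point is on the knob's axis, 112 mm above the bench, 18 mm below the knob's top and 29 mm above the top of the cap's disc.
- bin: blue open bin, fixed, 160 (x) by 150 (y) by 60 mm high, walls 5 mm, on the right. Origin: centre of its underside.
- order_place (a point): centre of the yellow place on the white order board (board 260 by 100 mm, 10 mm thick, fixed, beyond the parts): the sample fixed here is the kind on order.
- next_place (a point): centre of the grey place on the same board: the sample fixed here is not on order now.
- sample_long: sample of the long piece, fixed on one of the board's two places (it cannot be taken); 95 by 24 by 18 mm. Origin: centre of its underside.
- sample_short: sample of the short piece, fixed on the other place; 60 by 24 by 18 mm. Origin: centre of its underside.
- long1: loose long piece of light profile, aluminium with white top and ends, 95 (its x) by 24 (y) by 18 mm high, about 60 g; lies on the black mat, may be absent. Origin: centre of its underside.
- long2: loose long piece of light profile, aluminium with white top and ends, 95 (its x) by 24 (y) by 18 mm high, about 60 g; lies on the black mat, may be absent. Origin: centre of its underside.
- long3: loose long piece of light profile, aluminium with white top and ends, 95 (its x) by 24 (y) by 18 mm high, about 60 g; lies on the black mat, may be absent. Origin: centre of its underside.
- short1: loose short piece of the same profile, 60 (its x) by 24 (y) by 18 mm high, about 40 g; lies on the black mat, may be absent. Origin: centre of its underside.
- short2: loose short piece of the same profile, 60 (its x) by 24 (y) by 18 mm high, about 40 g; lies on the black mat, may be absent. Origin: centre of its underside.
- short3: loose short piece of the same profile, 60 (its x) by 24 (y) by 18 mm high, about 40 g; lies on the black mat, may be absent. Origin: centre of its underside.
- screwdriver: bystander: screwdriver; leave it where it is.
- tape: bystander: yellow tape roll, 90 mm across; leave it where it is.
- plugbox: bystander: white switch box, 75 mm; leave it where it is.
- driver: bystander: aluminium power supply, 120 mm; leave it where it is.
- flux: bystander: bottle with a red cap, 110 mm tall; leave it where it is.
- carton: bystander: cardboard carton, 110 mm; leave it where it is.

How it is judged:
By the outcome, as a careful person would: the job done as asked, in the order asked, and still so for the second after the job is handed in, with the robot touching nothing.
Of long1, long2, long3 only 2 to 3 are there at a start; the rules pass over those that are not, and their reading is None.
Of short1, short2, short3 only 2 to 3 are there at a start; the rules pass over those that are not, and their reading is None.
At some moment in a run one of long1, long2, long3, short1, short2, short3 may be knocked a few centimetres aside while the robot is not near it.
Once in a run the grip may slacken for a moment while it holds something.
It also fails if it takes over 210 s, if anything falls off the work surface, if the arm or the gripper's body presses on something with over 40 N, if the wrist force passes 120 N, or if a joint passes its speed limit or range.

### The arm

A 6-joint arm with a two-finger parallel gripper is mounted at the origin on the work surface. World frame = base frame: x ahead of the robot, y to its left, z up, the work surface at z = 0. Lengths are in mm, angles in rad, forces in N, time in s.
With the tool pointing down it reaches from about 350 to 875 mm from the base axis. Payload 4.2 kg.
Tool frame: the origin (TCP) lies at the very end of the fingers, on their centre line; the grasp point (between the pads) lies 19 mm behind it; z points along the fingers, y is the line along which they close (so a half turn about z gives the same grasp; the last joint's range is limited). The gripper opens to 85 mm and grips with 20 to 120 N. Pads are 22 mm wide; open, the fingers measure 114 mm over their backs; the gripper's body (76 mm by 85 mm) begins 54 mm behind the grasp point. The pads swing forward as they close: fully open they stand 13 mm farther back than shut.
Start: joints at [-1.056, 0.385, 0.008, 0, -1.194, -0.259], TCP at [158.154, -604.637, 196.012] pointing down, gripper open.
Joint ranges: [-3.14, 3.14], [-1.21, 2.06], [-1.07, 1.41], [-3.16, 2.05], [-2.99, -0.16], [-3.1, 3.1]. Speed limits (rad/s): [2.79, 2.79, 3.14, 3.14, 3.14, 3.14].

### API

Orientations are given as a unit quaternion [x, y, z, w].
In Python, from bench import monitor, get_image, camera_info, job_done gives the robot as it stands.
- The arm moves only by the tool send_rows, never from a script. Its argument "series" is a list of rows, each a list of 3 entries, a list of its own where there are three numbers: the shift along the tool's x, y, z in mm, then the turn, a rotation vector about the tool's x, y, z in rad, then the finger opening in mm, from 0 to 85.4. A call has 1 to 8 rows; each row shifts and turns the commanded pose from where the row before left it, along the tool's axes as they then stand; what a row does not reach is not made up. A row lasts 1/10 s, in which the tool goes at most 50 mm and 8.59 degrees, less where a joint would pass 70% of its speed; a pose out of reach is approached as far as the arm can. A call with a gripper value outside its range is refused whole. The fingers move at their own pace and stop on an object; the grip force is fixed at half the most. Time passes only in rows, so rows that do not move let the fingers close. It gives the time, the measured TCP pose, the force, the opening and the grip force at its end, in the units of the state.
- monitor.read_state(): the state, without advancing time (a new reading comes with each control period).
- get_image(name): name is "side" or "top"; returns the picture (400x640x3 uint8, red, green, blue); there is no depth.
- camera_info(name): a dict with "intrinsics" (3x3 intrinsics, pixels), "R" (3x3) and "t" (3): a world point X has camera coordinates R X + t. Camera axes: x right, y down, z forward; pixel columns grow to the right and rows downward; lengths in mm; the calibration is good to about 2 mm. A picture is of the moment at which its call begins. camera_info takes no time and is no camera call.
- job_done(): hands the job in; it is judged then, once.
The state is a dict: "clock": time; "joints": joint angles; "joint_vel": joint speeds; "joint_efforts": joint torques, N m; "position": TCP position; "ee_rot": TCP orientation; "contact_force": force on the tool from outside, world axes, zero at the start; "wrist_torque": the same for the moment, N m; "gripper_width": finger opening in mm; "grasp_force": force on a finger pad.
Only numpy, scipy, OpenCV 4.12 (cv2) and the standard library are available. Lean on these libraries where they do the work, as an engineer would, in place of code of your own. Each camera call takes 0.05 s, during which the arm holds its last target. There are 200 camera calls.

## Working session

There is one attempt and no reset: what is moved stays moved. The work goes in short steps, Python scripts to look and compute and a tool call to move; the robot and the scene stay as the last step left them, time stands still between calls to the robot, and variables do not carry over. Pictures are saved under pics/ and viewed, at most 14 in all, crops included, and the job is handed in when it is done.

Besides the shell and the picture viewer there is one more tool, called after "Request:" as a command line: name --argument value ..., lists and objects as JSON in quotes. send_rows: Moves the arm, as the interface text tells. Its arguments: {"type":"object","properties":{"series":{"type":"array"}},"required":["series"]}

```bash
mkdir -p pics; ls
python3 - <<'E'
from bench import monitor,get_image,camera_info
import cv2
for n in("top","side"):
    cv2.imwrite(f"pics/{n}0.png",get_image(n)[:,:,::-1])
    c=camera_info(n);print(n,c)
print(monitor.read_state())
E
```

```text
pics
top {'intrinsics': array([[494.06582847,   0.        , 317.03126499],
       [  0.        , 494.06582847, 194.02308128],
       [  0.        ,   0.        ,   1.        ]]), 'R': array([[-1.76436511e-02, -9.99844216e-01, -4.95867114e-04],
       [-9.93151673e-01,  1.75828341e-02, -1.15501509e-01],
       [ 1.15492234e-01, -1.54539706e-03, -9.93307181e-01]]), 't': array([  43.34602223,  556.09352478, 1315.50905558])}
side {'intrinsics': array([[505.91396865,   0.        , 311.00596778],
       [  0.        , 505.91396865, 201.66078855],
       [  0.        ,   0.        ,   1.        ]]), 'R': array([[-0.95276663, -0.30367872,  0.00387047],
       [-0.19191043,  0.59212776, -0.78265899],
       [ 0.23538507, -0.74643416, -0.62243869]]), 't': array([ 539.57626111,  165.54304477, 1385.21092879])}
{'clock': 0.1, 'joints': array([-1.05642276e+00,  3.85495996e-01,  6.76274217e-03, -4.17603980e-04,
       -1.19401744e+00, -2.58579785e-01]), 'joint_vel': array([-0.00063189, -0.00263247,  0.00394964,  0.00283384,  0.00093734,
        0.00090497]), 'joint_efforts': array([-5.84689697e-04, -3.93317878e+01,  1.88929081e+01,  4.19801965e+00,
       -2.58372602e-03,  2.09791246e-06]), 'position': array([ 157.97814765, -604.09131365,  195.02386962]), 'ee_rot': array([-1.27472046e-01,  9.91841663e-01,  9.78260928e-04, -1.88560629e-04]), 'contact_force': array([ 0.184322  , -0.29944179,  0.90414516]), 'wrist_torque': array([-0.020171  ,  0.02025607, -0.01748148]), 'grasp_force': 0.0, 'gripper_width': 85.80286245940744}
```

View pics/top0.png

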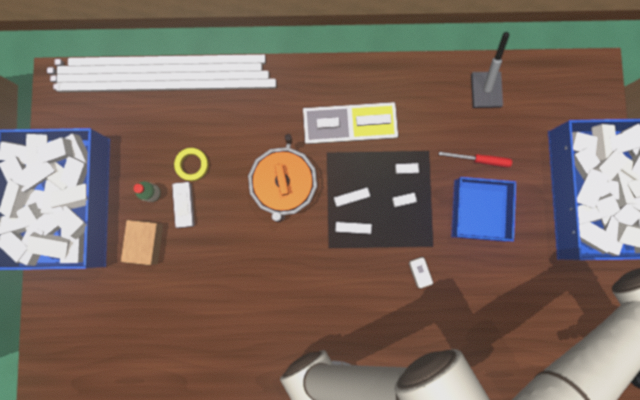

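View pics/side0.png

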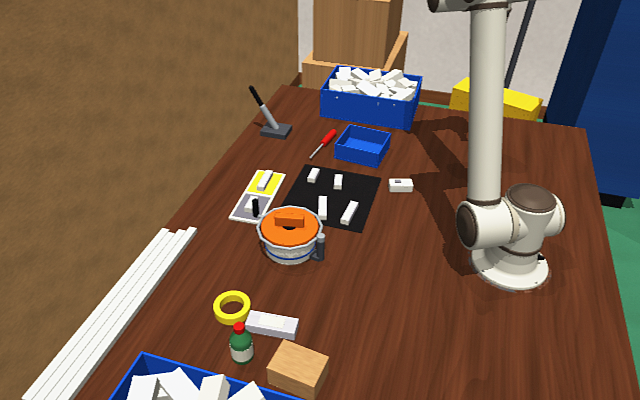

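The top view shows the long sample on the yellow place (373,120) and the short one on grey (328,123). On the mat there are two long pieces, (352,197) and (353,228), and two short ones, (407,168) and (404,200). The cap is centred at (283,181), the knob is at (289,139) and the hinge post at (277,216). The side view agrees: knob at the far side, cap over the drum.

```bash
cat > h.py <<'E'
from bench import monitor,get_image,camera_info
import cv2,numpy as np
from scipy.spatial.transform import Rotation as Ro
def cam(n): 
    c=camera_info(n); return c["intrinsics"],c["R"],c["t"]
def back(px,z,n="top"):
    K,R,t=cam(n); d=R.T@np.linalg.solve(K,[*px,1]); o=-R.T@t
    return (o+d*(z-o[2])/d[2])[:2]
def proj(P,n="top"):
    K,R,t=cam(n); q=K@(R@np.array(P,float)+t); return q[:2]/q[2]
def blob(mask,z,amin=60,amax=1e9):
    """outlines of white things back-projected to height z -> (centre, size, yaw of long side)"""
    out=[]
    for c in cv2.findContours(mask.astype(np.uint8),cv2.RETR_EXTERNAL,cv2.CHAIN_APPROX_NONE)[0]:
        if not amin<=cv2.contourArea(c)<=amax: continue
        w=np.array([back(p[0],z) for p in c],np.float32)
        (cx,cy),(a,b),th=cv2.minAreaRect(w); th=np.radians(th)
        if a<b: a,b,th=b,a,th+np.pi/2
        th=(th+np.pi/2)%np.pi-np.pi/2
        out.append((round(cx,1),round(cy,1),round(a,1),round(b,1),round(th,3)))
    return out
def pieces(im=None,box=None):
    im=get_image("top") if im is None else im
    m=im.min(2)>135
    x0,y0,x1,y1=box or (325,148,436,250)
    k=np.zeros_like(m);k[y0:y1,x0:x1]=1
    return blob(m&k,18)
def go(pos,yaw=None):
    """tool-frame shift and z turn to reach pos; yaw = world direction of tool y (mod pi)"""
    s=monitor.read_state(); R=Ro.from_quat(s["ee_rot"]); 
    d=np.array(pos)-s["position"]; y=R.as_matrix()[:,1]; cur=np.arctan2(y[1],y[0])
    print("at",s["position"].round(1),"yaw_y",round(cur,3),"q6",round(s["joints"][5],2),"w",round(s["gripper_width"],1),"F",s["contact_force"].round(1),"g",round(s["grasp_force"],1),"t",s["clock"])
    print("shift now-frame",R.inv().apply(d).round(1))
    if yaw is not None:
        for k in (-1,0,1):
            a=(yaw+k*np.pi-cur+np.pi)%(2*np.pi)-np.pi if k==0 else yaw+k*np.pi-cur
            R2=Ro.from_rotvec([0,0,a])*R
            print("turn tool z",round(-a,3),"shift after turn",R2.inv().apply(d).round(1))
    # tilt error
    z=R.as_matrix()[:,2]; print("tilt",z.round(3))
E
python3 - <<'E'
from h import *
im=get_image("top")
for p in pieces(im):print(p)
hsv=cv2.cvtColor(im,cv2.COLOR_RGB2HSV)
org=((hsv[...,0]<18)&(hsv[...,1]>190)&(hsv[...,2]>180)); org[:, :240]=0;org[:,325:]=0;org[:140]=0;org[225:]=0
c=max(cv2.findContours(org.astype(np.uint8),0,1)[0],key=cv2.contourArea)
print("cap",cv2.minEnclosingCircle(c),back(cv2.minEnclosingCircle(c)[0],83))
blue=((abs(hsv[...,0].astype(int)-110)<15)&(hsv[...,1]>150)); blue[:,:445]=0;blue[:,525:]=0;blue[:170]=0;blue[250:]=0
print("bin",blob(blue,60))
for n,p,z in(("knobtop",(289,137),130),("hinge",(277,216),90)):print(n,back(p,z))
a=cv2.resize(im[125:235,235:335],None,fx=6,fy=5.4,interpolation=2)
cv2.imwrite("pics/cap.png",a[:,:,::-1])
s=cv2.resize(get_image("side")[180:280,235:345],None,fx=6,fy=6,interpolation=2)
cv2.imwrite("pics/caps.png",s[:,:,::-1])
E
```

```text
(464.9, -63.4, 98.0, 26.3, np.float64(1.494))
(539.4, -205.9, 63.1, 26.1, np.float64(-1.344))
(549.7, -61.4, 98.1, 26.8, np.float64(-1.296))
(628.1, -217.3, 61.4, 25.3, np.float64(1.553))Traceback (most recent call last):
  File "<stdin>", line 6, in <module>
ValueError: max() iterable argument is empty
```

Run:
```python
from h import *
im=get_image("top")
hsv=cv2.cvtColor(im,cv2.COLOR_RGB2HSV)
print(hsv[190,265],hsv[181,300],hsv[175,281],hsv[200,484])
org=((hsv[...,0]<20)&(hsv[...,2]>150)&(hsv[...,1]>150)); org[:, :245]=0;org[:,325:]=0;org[:145]=0;org[218:]=0
c=max(cv2.findContours(org.astype(np.uint8),0,1)[0],key=cv2.contourArea)
print("cap",cv2.minEnclosingCircle(c),back(cv2.minEnclosingCircle(c)[0],83))
blue=((abs(hsv[...,0].astype(int)-110)<15)&(hsv[...,1]>150)); blue[:,:445]=0;blue[:,525:]=0;blue[:170]=0;blue[250:]=0
print("bin",blob(blue,60))
for n,p,z in(("knobtop",(289,137),130),("hinge",(277,216),90)):print(n,back(p,z))
a=cv2.resize(im[125:235,235:335],None,fx=5.4,fy=5.4,interpolation=2)
cv2.imwrite("pics/cap.png",a[:,:,::-1])
```

```text
[ 15 160 227] [ 15 161 227] [ 14 164 228] [111 172 226]
cap ((281.9339294433594, 180.81497192382812), 29.73287582397461) [587.50740046 125.3591087 ]
bin [(505.9, -413.3, 158.2, 152.1, np.float64(-0.102))]
knobtop [693.79579364 102.9038884 ]
hinge [494.45049523 138.55325526]
```

View pics/cap.png

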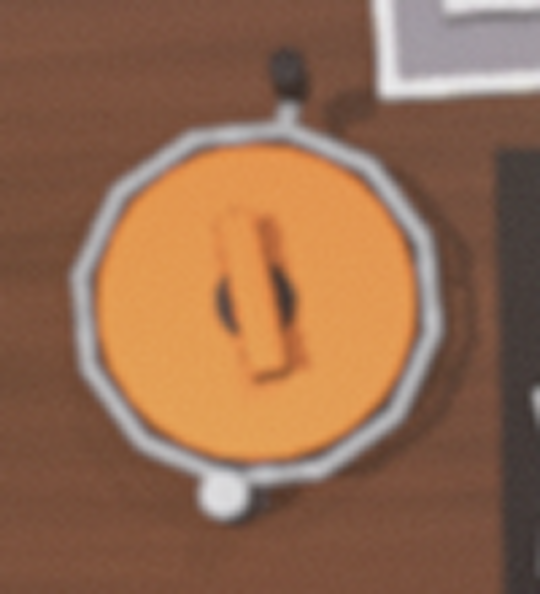

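The cap bar's top runs in the crop from (236,210) to (268,372). The knob top is at (287,60), the hinge post top at (224,497), and the grey ring is centred near (256,303).

Run:
```python
from h import *
f=lambda x,y:(235+(x-2.2)/5.4,125+(y-2.2)/5.4)
a,b=back(f(236,210),117),back(f(268,372),117)
print("bar",a,b,(a+b)/2,np.linalg.norm(a-b),"yaw",np.arctan2(*(a-b)[::-1]))
k,h=back(f(287,60),130),back(f(224,497),90);u=(k-h)/np.linalg.norm(k-h)
print(k,h,np.linalg.norm(k-h),"axis",k-108*u,h+95*u,"dir",np.arctan2(*u[::-1]))
for z in (83,):print("ring",back(f(256,303),z))
# arc of knob
for t in (0,.7,1.4,2.1):
    A=np.arctan2(*u[::-1])+t; p=h+203*np.array([np.cos(A),np.sin(A)]);print(t,p,np.linalg.norm(p))
bar=np.arctan2(*(a-b)[::-1])
go([588,124,200],bar+np.pi/2)
```

```text
bar [627.80488677 131.92535647] [549.79422169 117.45091807] [588.79955423 124.68813727] 79.3421277319603 yaw 0.18345805427882714
[697.24450237 106.09448612] [492.85563893 140.9706595 ] 207.34308517301926 axis [590.78328505 124.26064161] [586.5020801  124.99117088] dir -0.16900858585290537
ring [587.80015194 125.18238917]
0 [692.96329742 106.82501539] 701.1488540167143
0.7 [667.90364602 243.76752333] 710.9978099813574
1.4 [560.51618168 332.36305996] 651.6468319234499
2.1 [421.30690686 330.94376007] 535.745538571236
at [ 158.  -604.3  195.3] yaw_y 1.827 q6 -0.26 w 85.6 F [0.5 0.3 0.8] g 0.0 t 0.2
shift now-frame [-600.2  595.9   -3.9]
turn tool z 3.214 shift after turn [ 555.6 -637.6   -5.4]
turn tool z 0.072 shift after turn [-555.6  637.6   -3.9]
turn tool z -3.069 shift after turn [ 555.6 -637.6   -5.4]
tilt [-0.     0.001 -1.   ]
```

Request:
send_rows --series '[[[0, 0, 0], [0, 0, 0.072], 60], [[-20, 25, 0], [0, 0, 0], 60], [[-31, 35, 0], [0, 0, 0], 60], [[-31, 35, 0], [0, 0, 0], 60], [[-31, 35, 0], [0, 0, 0], 60], [[-31, 35, 0], [0, 0, 0], 60], [[-31, 35, 0], [0, 0, 0], 60], [[-31, 35, 0], [0, 0, 0], 60]]'

```text
clock: 1.0
position: [318.2, -334.2, 196.1]
ee_rot: [-0.092, 0.996, -0.0, 0.0]
contact_force: [0.2, -0.6, 1.4]
gripper_width: 60.0
grasp_force: 0.0
```

Request:
send_rows --series '[[[-31, 35, 0], [0, 0, 0], 60], [[-31, 35, 0], [0, 0, 0], 60], [[-31, 35, 0], [0, 0, 0], 60], [[-31, 35, 0], [0, 0, 0], 60], [[-31, 35, 0], [0, 0, 0], 60], [[-31, 35, 0], [0, 0, 0], 60], [[-31, 35, 0], [0, 0, 0], 60], [[-31, 35, 0], [0, 0, 0], 60]]'

```text
clock: 1.8
position: [510.9, -13.4, 196.1]
ee_rot: [-0.092, 0.996, 0.0, 0.0]
contact_force: [1.6, -0.3, 0.0]
gripper_width: 60.1
grasp_force: 0.0
```

Request:
send_rows --series '[[[-31, 35, 0], [0, 0, 0], 60], [[-31, 35, 0], [0, 0, 0], 60], [[-20, 25, 0], [0, 0, 0], 60], [[0, 0, 0], [0, 0, 0], 60], [[0, 0, 0], [0, 0, 0], 60]]'

```text
clock: 2.3
position: [573.3, 93.4, 195.3]
ee_rot: [-0.092, 0.996, -0.0, -0.001]
contact_force: [-0.5, 0.1, 0.2]
gripper_width: 60.3
grasp_force: 0.0
```

Run:
```python
from h import *
go([588.3,124.6,91],1.754)
```

```text
at [573.3  93.4 195.3] yaw_y 1.756 q6 -1.83 w 60.3 F [-0.5  0.1  0.2] g 0.0 t 2.3
shift now-frame [-20.6  27.9 104.2]
turn tool z 3.143 shift after turn [ 20.3 -27.9 104.3]
turn tool z 0.002 shift after turn [-20.6  27.9 104.2]
turn tool z -3.14 shift after turn [ 20.3 -27.9 104.3]
tilt [-0.002 -0.001 -1.   ]
```

Request:
send_rows --series '[[[-20.5, 28, 0], [0, 0, 0], 50], [[0, 0, 35], [0, 0, 0], 50], [[0, 0, 35], [0, 0, 0], 50], [[0, 0, 0], [0, 0, 0], 50]]'

```text
clock: 2.7
position: [584.4, 121.9, 121.2]
ee_rot: [-0.091, 0.996, -0.001, -0.006]
contact_force: [-0.9, -0.3, -0.3]
gripper_width: 50.1
grasp_force: 0.0
```

Run:
```python
from h import *
print(monitor.read_state()["joints"].round(3))
go([588.3,124.6,91],1.754)
a=cv2.resize(get_image("side")[150:270,220:380],None,fx=4,fy=4,interpolation=2)
cv2.imwrite("pics/s1.png",a[:,:,::-1])
```

```text
[ 0.476  0.405 -0.158 -0.002 -1.019 -1.864]
at [584.4 121.9 121.2] yaw_y 1.752 q6 -1.86 w 50.1 F [-0.9 -0.3 -0.3] g 0.0 t 2.7
shift now-frame [-4.7  2.  30.2]
turn tool z 3.14 shift after turn [ 4.  -1.9 30.3]
turn tool z -0.002 shift after turn [-4.7  2.  30.2]
turn tool z -3.143 shift after turn [ 4.  -1.9 30.3]
tilt [-0.011 -0.004 -1.   ]
```

View pics/s1.png

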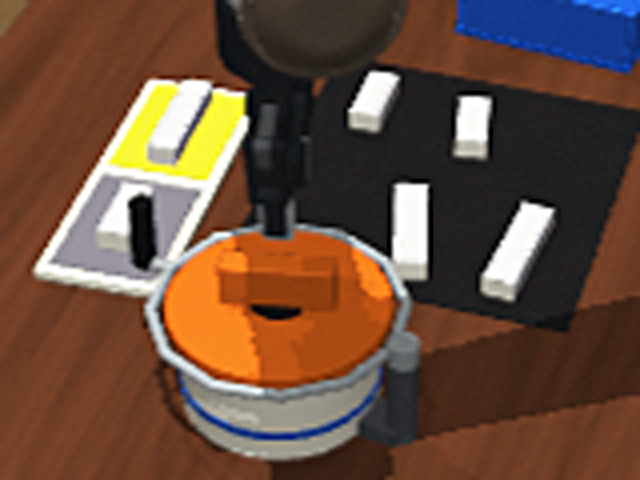

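The side view shows the open fingers over the cap bar (bar around (280,280) in the crop), with clearance on both sides.

Request:
send_rows --series '[[[0, 0, 15], [0, 0, 0], 50], [[0, 0, 15], [0, 0, 0], 50], [[0, 0, 0], [0, 0, 0], 50], [[0, 0, 0], [0, 0, 0], 50], [[0, 0, 0], [0, 0, 0], 50]]'

```text
clock: 3.25
position: [589.9, 124.4, 98.2]
ee_rot: [-0.092, 0.996, 0.0, 0.002]
contact_force: [0.1, -0.6, 0.1]
gripper_width: 49.9
grasp_force: 0.0
```

Run:
```python
from h import *
go([588.3,124.6,91],1.754)
```

```text
at [589.9 124.4  98.2] yaw_y 1.755 q6 -1.86 w 49.9 F [ 0.1 -0.6  0.1] g 0.0 t 3.25
shift now-frame [1.5 0.5 7.2]
turn tool z 3.142 shift after turn [-1.5 -0.5  7.2]
turn tool z 0.001 shift after turn [1.5 0.5 7.2]
turn tool z -3.141 shift after turn [-1.5 -0.5  7.2]
tilt [ 0.003  0.001 -1.   ]
```

Request:
send_rows --series '[[[1.3, 0.3, 6], [0, 0, 0], 50], [[0, 0, 0], [0, 0, 0], 50], [[0, 0, 0], [0, 0, 0], 15], [[0, 0, 0], [0, 0, 0], 10], [[0, 0, 0], [0, 0, 0], 10], [[0, 0, 0], [0, 0, 0], 10], [[0, 0, 0], [0, 0, 0], 10], [[0, 0, 0], [0, 0, 0], 10]]'

```text
clock: 4.05
position: [587.4, 124.4, 90.0]
ee_rot: [-0.092, 0.996, -0.0, 0.0]
contact_force: [0.1, 0.3, 0.1]
gripper_width: 9.9
grasp_force: 0.0
```

Run:
```python
from h import *
go([588.3,124.6,91],1.754)
print(monitor.read_state()["wrist_torque"])
```

```text
at [587.4 124.4  90. ] yaw_y 1.755 q6 -1.87 w 9.9 F [0.1 0.3 0.1] g 0.0 t 4.05
shift now-frame [-1.  0. -1.]
turn tool z 3.142 shift after turn [ 1. -0. -1.]
turn tool z 0.001 shift after turn [-1.  0. -1.]
turn tool z -3.141 shift after turn [ 1. -0. -1.]
tilt [ 0. -0. -1.]
[-0.01228175 -0.01639554  0.0571825 ]
```

Run:
```python
from h import *
a=cv2.resize(get_image("side")[150:270,220:380],None,fx=4,fy=4,interpolation=2)
b=cv2.resize(get_image("top")[120:240,230:340],None,fx=4,fy=4,interpolation=2)
cv2.imwrite("pics/s2.png",np.hstack([a,b])[:,:800,::-1])
```

```text
(no output)
```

View pics/s2.png

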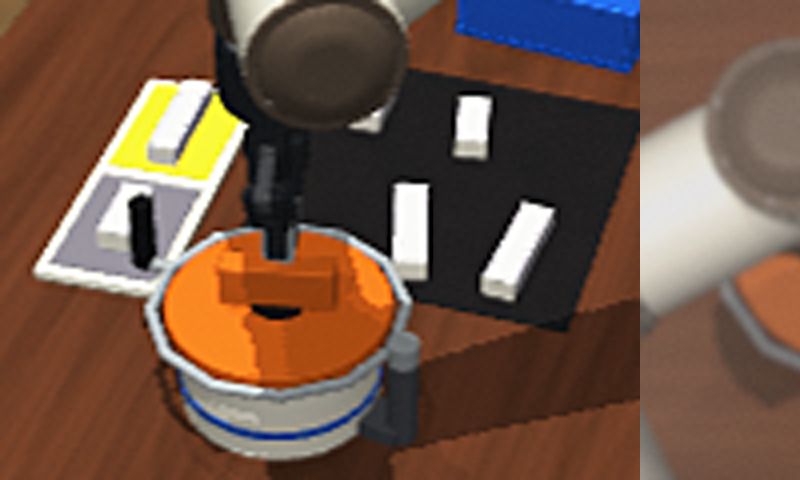

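Run:
```python
from h import *
s=monitor.read_state()
for P in(s["position"],s["position"]+[0,0,40],(588.3,124.6,117),(588.3,124.6,83),(588.3,124.6,70)):
    q=proj(P,"side");print(np.round(P,1),q.round(1),((q-[220,150])*4).round())
# where on bench/at z=90..., fingertip pixel crop (278,258)
for z in (90,100,110,117,125,130):print(z,back((220+278/4,150+258/4),z,"side").round(1))
# bar top centre in side view: crop ~(278,262)
```

```text
[587.3 124.4  90. ] [289.9 222.3] [279. 289.]
[587.3 124.4 130. ] [289.5 210.9] [278. 244.]
[588.3 124.6 117. ] [289.3 214.6] [277. 259.]
[588.3 124.6  83. ] [289.6 224.2] [278. 297.]
[588.3 124.6  70. ] [289.7 227.8] [279. 311.]
90 [599.3  93.6]
100 [595.1 104.8]
110 [590.9 116. ]
117 [587.9 123.8]
125 [584.6 132.8]
130 [582.4 138.4]
```

The finger tip shows at (278,258) in the crop, but the reading projects to (279,289), so the fingers aren't where the pose reading implies. I'll lift, open, and compare the tool's image with its reading.

Request:
send_rows --series '[[[0, 0, -30], [0, 0, 0], 10], [[0, 0, -40], [0, 0, 0], 10], [[0, 0, -40], [0, 0, 0], 85], [[0, 0, 0], [0, 0, 0], 85], [[0, 0, 0], [0, 0, 0], 85], [[0, 0, 0], [0, 0, 0], 85], [[0, 0, 0], [0, 0, 0], 85]]'

```text
clock: 4.85
position: [586.6, 124.0, 198.4]
ee_rot: [-0.092, 0.996, -0.0, -0.001]
contact_force: [-0.6, 0.7, -0.2]
gripper_width: 81.1
grasp_force: 0.0
```

Run:
```python
from h import *
s=monitor.read_state();p=s["position"];M=Ro.from_quat(s["ee_rot"]).as_matrix()
print(p,s["gripper_width"],s["joints"])
im=get_image("side")[110:250,200:360]
a=cv2.resize(im,None,fx=5,fy=5,interpolation=2)[:,:,::-1].copy()
for P,c in((p,(0,0,255)),(p+M@[0,42,-13],(0,255,0)),(p+M@[0,-42,-13],(0,255,0)),(p+M@[0,0,-73],(255,0,255))):
    q=(proj(P,"side")-[200,110])*5;cv2.circle(a,tuple(int(v) for v in q),4,c,-1);print(q)
cv2.imwrite("pics/s3.png",a[:600])
```

```text
[586.55579113 124.04682631 198.41251705] 81.05206103177423 [ 4.78057350e-01  3.41551232e-01 -5.11436600e-02 -2.98455508e-04
 -1.18117045e+00 -1.86510468e+00]
[446.32025452 402.45441647]
[432.39499647 432.15914861]
[458.28143573 334.87972525]
[442.52104403 285.91941527]
```

View pics/s3.png

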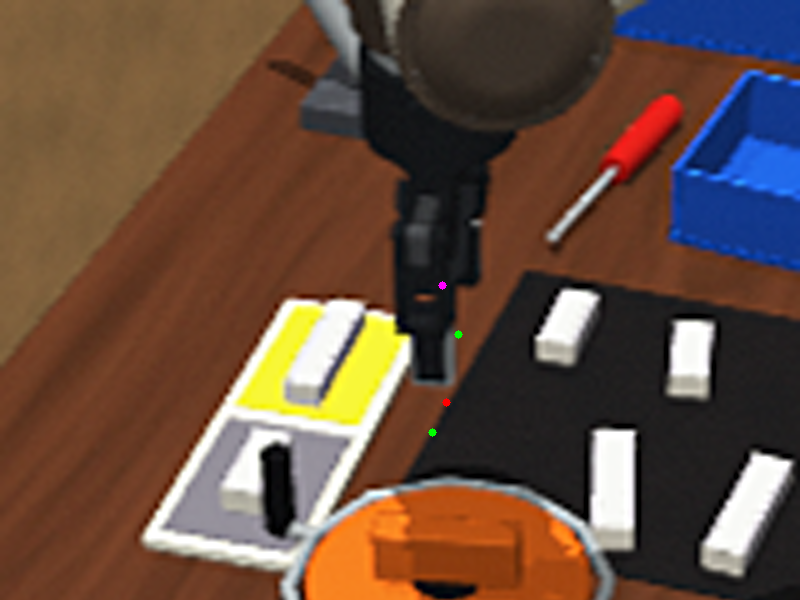

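The near fingertip is at (432,382), but the reading puts it at (432,432). That is about 10 px too high, so there is either a height offset of about +33 mm or a y offset of about -27 mm. Touching down on clear bench will tell which.

Request:
send_rows --series '[[[47, -6, 0], [0, 0, 0], 0], [[47, -6, 0], [0, 0, 0], 0], [[47, -6, 0], [0, 0, 0], 0], [[0, 0, 45], [0, 0, 0], 0], [[0, 0, 45], [0, 0, 0], 0], [[0, 0, 45], [0, 0, 0], 0], [[0, 0, 0], [0, 0, 0], 0], [[0, 0, 0], [0, 0, 0], 0]]'

```text
clock: 5.7
position: [452.3, 80.8, 65.1]
ee_rot: [-0.092, 0.996, -0.001, -0.001]
contact_force: [0.9, -0.0, 1.8]
gripper_width: -0.3
grasp_force: 0.0
```

Run:
```python
from h import *
go([450,80,10],1.754)
s=monitor.read_state();p=s["position"]
print("base px",proj((0,0,0),"side"),"long1",proj((464.9,-63.4,18),"side"))
im=get_image("side")[110:250,200:360]
a=cv2.resize(im,None,fx=5,fy=5,interpolation=2)[:,:,::-1].copy()
q=(proj(p,"side")-[200,110])*5;cv2.circle(a,tuple(int(v) for v in q),4,(0,0,255),-1);print(q)
b=cv2.resize(get_image("top")[120:260,240:400],None,fx=4,fy=4,interpolation=2)[:,:,::-1]
cv2.imwrite("pics/s4.png",a[:600,:500]);cv2.imwrite("pics/s4t.png",b)
```

```text
at [452.3  80.8  65.1] yaw_y 1.755 q6 -1.92 w -0.3 F [ 0.9 -0.   1.8] g 0.0 t 5.7
shift now-frame [ 2.3 -0.3 55.1]
turn tool z 3.143 shift after turn [-2.5  0.4 55.1]
turn tool z 0.001 shift after turn [ 2.3 -0.3 55.1]
turn tool z -3.14 shift after turn [-2.5  0.4 55.1]
tilt [-0.001 -0.002 -1.   ]
base px [508.0728274  262.12128379] long1 [349.32986662 209.82248355]
[708.50192981 595.81371878]
```

View pics/s4.png

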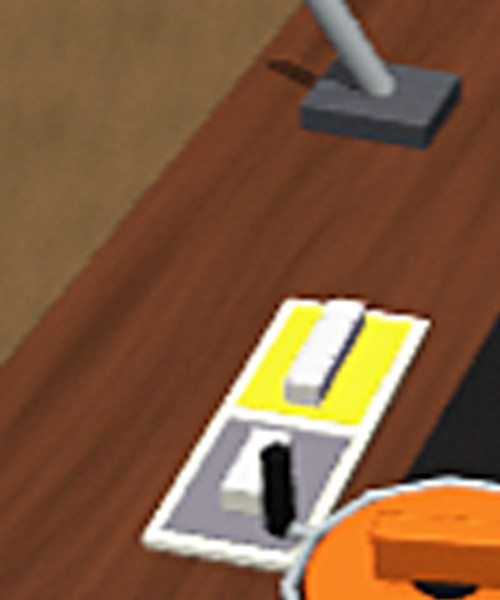

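That crop missed the tool (my error). I'll do the touch test first and use a better crop afterwards.

Request:
send_rows --series '[[[0, 0, 25], [0, 0, 0], 0], [[0, 0, 20], [0, 0, 0], 0], [[0, 0, 10], [0, 0, 0], 0], [[0, 0, 0], [0, 0, 0], 0], [[0, 0, 0], [0, 0, 0], 0]]'

```text
clock: 6.3
position: [453.2, 81.5, 11.2]
ee_rot: [-0.092, 0.996, 0.0, 0.001]
contact_force: [-0.5, 0.4, -0.1]
gripper_width: 0.1
grasp_force: 0.0
```

Request:
send_rows --series '[[[0, 0, 4], [0, 0, 0], 0], [[0, 0, 0], [0, 0, 0], 0]]'

```text
clock: 6.5
position: [452.3, 81.1, 6.4]
ee_rot: [-0.092, 0.996, 0.0, 0.0]
contact_force: [-0.1, 0.7, 0.4]
gripper_width: -0.2
grasp_force: 0.0
```

Request:
send_rows --series '[[[0, 0, 3], [0, 0, 0], 0], [[0, 0, 0], [0, 0, 0], 0]]'

```text
clock: 6.7
position: [451.9, 80.9, 2.9]
ee_rot: [-0.092, 0.996, -0.0, -0.0]
contact_force: [0.8, 0.1, 0.6]
gripper_width: -0.1
grasp_force: 0.0
```

Request:
send_rows --series '[[[0, 0, 3], [0, 0, 0], 0], [[0, 0, 0], [0, 0, 0], 0]]'

```text
clock: 6.9
position: [451.7, 80.8, -0.3]
ee_rot: [-0.092, 0.996, -0.0, -0.0]
contact_force: [-0.6, 0.2, 0.1]
gripper_width: -0.2
grasp_force: 0.0
```

Run:
```python
from h import *
s=monitor.read_state();p=s["position"];print(p,s["contact_force"])
im=get_image("side")[180:290,290:420]
a=cv2.resize(im,None,fx=5,fy=5,interpolation=2)[:,:,::-1].copy()
q=(proj(p,"side")-[290,180])*5;cv2.circle(a,tuple(int(v) for v in q),3,(0,0,255),-1);print(q)
cv2.imwrite("pics/s5.png",a)
```

```text
[ 4.51730275e+02  8.07784885e+01 -3.40234568e-01] [-0.62663762  0.18484572  0.05447832]
[254.61854498 332.63878031]
```

View pics/s5.png

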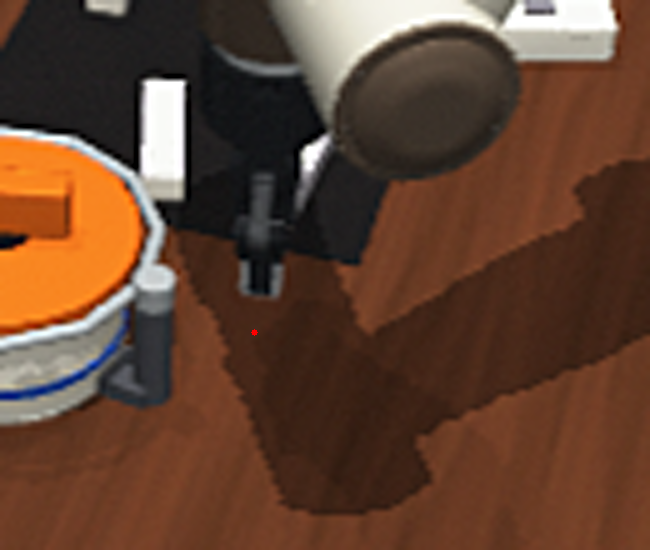

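Request:
send_rows --series '[[[0, 0, 6], [0, 0, 0], 0], [[0, 0, 6], [0, 0, 0], 0], [[0, 0, 3], [0, 0, 0], 0], [[0, 0, 0], [0, 0, 0], 0]]'

```text
clock: 7.35
position: [451.5, 80.6, -15.7]
ee_rot: [-0.092, 0.996, -0.0, -0.001]
contact_force: [0.1, 0.4, 1.1]
gripper_width: 0.1
grasp_force: 0.0
```

Request:
send_rows --series '[[[0, 0, 3], [0, 0, 0], 0], [[0, 0, 2], [0, 0, 0], 0], [[0, 0, 0], [0, 0, 0], 0]]'

```text
clock: 7.65
position: [451.8, 80.8, -20.2]
ee_rot: [-0.092, 0.996, -0.0, -0.0]
contact_force: [0.1, 0.3, 0.5]
gripper_width: 0.3
grasp_force: 0.0
```

Request:
send_rows --series '[[[0, 0, 3], [0, 0, 0], 0], [[0, 0, 0], [0, 0, 0], 0]]'

```text
clock: 7.85
position: [451.8, 80.8, -23.2]
ee_rot: [-0.092, 0.996, -0.0, -0.0]
contact_force: [-0.6, -0.2, 1.4]
gripper_width: 0.0
grasp_force: 0.0
```

Request:
send_rows --series '[[[0, 0, 3], [0, 0, 0], 0], [[0, 0, 0], [0, 0, 0], 0]]'

```text
clock: 8.05
position: [451.8, 80.8, -26.3]
ee_rot: [-0.092, 0.996, -0.0, -0.0]
contact_force: [0.8, -0.1, -0.2]
gripper_width: 0.1
grasp_force: 0.0
```

Request:
send_rows --series '[[[0, 0, 2], [0, 0, 0], 0], [[0, 0, 0], [0, 0, 0], 0]]'

```text
clock: 8.25
position: [451.8, 80.8, -28.2]
ee_rot: [-0.092, 0.996, -0.0, -0.0]
contact_force: [-0.1, -0.3, -0.3]
gripper_width: 0.2
grasp_force: 0.0
```

Request:
send_rows --series '[[[0, 0, 2], [0, 0, 0], 0], [[0, 0, 0], [0, 0, 0], 0]]'

```text
clock: 8.45
position: [451.9, 80.8, -30.2]
ee_rot: [-0.092, 0.996, -0.0, -0.0]
contact_force: [-0.6, -0.9, -0.7]
gripper_width: 0.0
grasp_force: 0.0
```

Run:
```python
from h import *
s=monitor.read_state();p=s["position"];print(p,s["contact_force"])
im=get_image("side")[180:290,290:420]
a=cv2.resize(im,None,fx=5,fy=5,interpolation=2)[:,:,::-1].copy()
for z in(0,p[2]):
  q=(proj((p[0],p[1],z),"side")-[290,180])*5;cv2.circle(a,tuple(int(v) for v in q),3,(0,0,255),-1);print(q)
cv2.imwrite("pics/s6.png",a)
```

```text
[451.86577981  80.84475547 -30.19825334] [-0.64490068 -0.8608823  -0.6701153 ]
[254.38109494 332.22747765]
[252.24116624 370.55594667]
```

View pics/s6.png

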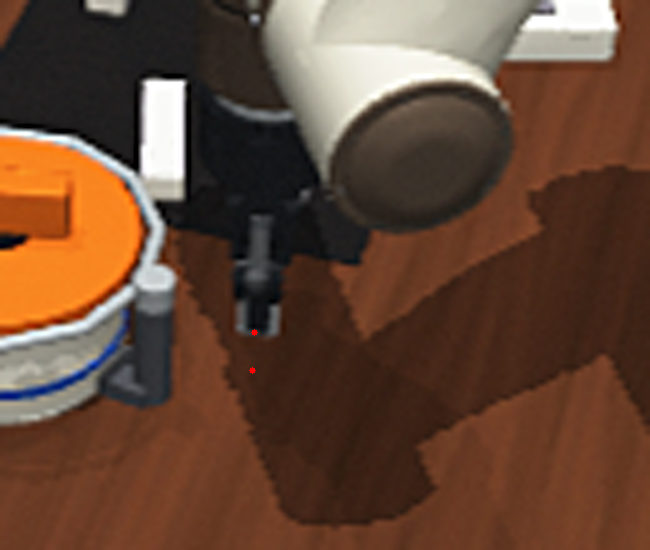

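The tip is now at (257,334), right where (x, y, z=0) projects. So x and y are correct and the z reading is about 30 mm too low. I'll confirm by touch.

Request:
send_rows --series '[[[0, 0, 1], [0, 0, 0], 0], [[0, 0, 0], [0, 0, 0], 0]]'

```text
clock: 8.7
position: [451.9, 80.9, -31.1]
ee_rot: [-0.092, 0.996, -0.0, -0.0]
contact_force: [0.3, 0.7, 0.6]
gripper_width: 0.2
grasp_force: 0.0
```

Request:
send_rows --series '[[[0, 0, 1], [0, 0, 0], 0], [[0, 0, 0], [0, 0, 0], 0]]'

```text
clock: 8.9
position: [451.9, 80.9, -32.1]
ee_rot: [-0.092, 0.996, -0.0, -0.0]
contact_force: [-0.2, -0.6, 0.3]
gripper_width: 0.0
grasp_force: 0.0
```

Request:
send_rows --series '[[[0, 0, 1], [0, 0, 0], 0], [[0, 0, 0], [0, 0, 0], 0]]'

```text
clock: 9.1
position: [451.9, 80.9, -33.1]
ee_rot: [-0.092, 0.996, -0.0, -0.0]
contact_force: [0.6, -0.8, -0.0]
gripper_width: -0.6
grasp_force: 0.0
```

Request:
send_rows --series '[[[0, 0, 1], [0, 0, 0], 0], [[0, 0, 0], [0, 0, 0], 0]]'

```text
clock: 9.3
position: [451.9, 80.9, -34.1]
ee_rot: [-0.092, 0.996, -0.0, -0.0]
contact_force: [-0.4, 0.5, 0.1]
gripper_width: 0.0
grasp_force: 0.0
```

Request:
send_rows --series '[[[0, 0, 1.5], [0, 0, 0], 0], [[0, 0, 0], [0, 0, 0], 0]]'

```text
clock: 9.5
position: [452.2, 81.0, -35.2]
ee_rot: [-0.092, 0.996, 0.0, 0.0]
contact_force: [-0.1, 0.4, 3.3]
gripper_width: -0.2
grasp_force: 1.8
```

Request:
send_rows --series '[[[0, 0, 1.5], [0, 0, 0], 0], [[0, 0, 0], [0, 0, 0], 0]]'

```text
clock: 9.7
position: [452.2, 81.0, -35.3]
ee_rot: [-0.092, 0.996, -0.0, 0.0]
contact_force: [-4.9, -0.9, 18.7]
gripper_width: -0.3
grasp_force: 9.2
```

```bash
sed -i 's/d=np.array(pos)-s\["position"\];/s["position"]=s["position"]+[0,0,35];d=np.array(pos)-s["position"];/' h.py; grep -n '+\[0,0,35\]' h.py
```

```text
31:    s["position"]=s["position"]+[0,0,35];d=np.array(pos)-s["position"]; y=R.as_matrix()[:,1]; cur=np.arctan2(y[1],y[0])
```

Request:
send_rows --series '[[[0, 0, -40], [0, 0, 0], 50], [[0, 0, -45], [0, 0, 0], 50], [[0, 0, -45], [0, 0, 0], 50], [[0, 0, -45], [0, 0, 0], 50], [[-47, 6, 0], [0, 0, 0], 50], [[-47, 6, 0], [0, 0, 0], 50], [[-47, 6, 0], [0, 0, 0], 50], [[0, 0, 20], [0, 0, 0], 50]]'

```text
clock: 10.5
position: [594.5, 126.8, 119.7]
ee_rot: [-0.092, 0.996, 0.001, 0.005]
contact_force: [-0.7, -1.0, -0.6]
gripper_width: 50.2
grasp_force: 0.0
```

Request:
send_rows --series '[[[0, 0, 20], [0, 0, 0], 50], [[0, 0, 0], [0, 0, 0], 50], [[0, 0, 0], [0, 0, 0], 50], [[0, 0, 0], [0, 0, 0], 50]]'

```text
clock: 10.9
position: [588.0, 124.6, 99.3]
ee_rot: [-0.092, 0.996, 0.0, 0.001]
contact_force: [-0.3, -0.5, 0.8]
gripper_width: 50.2
grasp_force: 0.0
```

Run:
```python
from h import *
go([588.3,124.6,91],1.754)
```

```text
at [588.  124.6 134.3] yaw_y 1.755 q6 -1.87 w 50.2 F [-0.3 -0.5  0.8] g 0.0 t 10.9
shift now-frame [-0.2 -0.1 43.3]
turn tool z 3.142 shift after turn [ 0.4  0.  43.3]
turn tool z 0.001 shift after turn [-0.2 -0.1 43.3]
turn tool z -3.141 shift after turn [ 0.4  0.  43.3]
tilt [ 0.002  0.001 -1.   ]
```

Request:
send_rows --series '[[[0, 0, 20], [0, 0, 0], 50], [[0, 0, 12], [0, 0, 0], 50], [[0, 0, 10], [0, 0, 0], 50], [[0, 0, 0], [0, 0, 0], 15], [[0, 0, 0], [0, 0, 0], 15], [[0, 0, 0], [0, 0, 0], 10], [[0, 0, 0], [0, 0, 0], 10], [[0, 0, 0], [0, 0, 0], 10]]'

```text
clock: 11.7
position: [587.3, 126.6, 56.6]
ee_rot: [-0.092, 0.996, 0.001, 0.001]
contact_force: [-2.7, 7.1, -0.5]
gripper_width: 18.8
grasp_force: 60.0
```

Request:
send_rows --series '[[[0, 2, 0], [0, 0, -0.1], 10], [[0, 0, 0], [0, 0, -0.14], 10], [[0, 0, 0], [0, 0, -0.14], 10], [[0, 0, 0], [0, 0, -0.14], 10], [[0, 0, 0], [0, 0, -0.14], 10], [[0, 0, 0], [0, 0, -0.14], 10], [[0, 0, 0], [0, 0, -0.14], 10], [[0, 0, 0], [0, 0, 0], 10]]'

```text
clock: 12.5
position: [588.6, 126.5, 56.6]
ee_rot: [-0.533, 0.846, -0.001, 0.002]
contact_force: [4.6, -1.0, -3.5]
gripper_width: 19.1
grasp_force: 59.7
```

Run:
```python
from h import *
go([588.3,126,91],1.754)
print(monitor.read_state()["wrist_torque"])
```

```text
at [588.6 126.5  91.6] yaw_y 2.695 q6 -0.93 w 19.1 F [ 4.6 -1.  -3.5] g 59.7 t 12.5
shift now-frame [0.6 0.  0.6]
turn tool z 4.083 shift after turn [-0.3  0.5  0.6]
turn tool z 0.941 shift after turn [ 0.3 -0.5  0.6]
turn tool z -2.201 shift after turn [-0.3  0.5  0.6]
tilt [ 0.003  0.001 -1.   ]
[-0.40201644 -1.10113691  0.06735824]
```

Request:
send_rows --series '[[[0, 0, 0], [0, 0, -0.14], 10], [[0, 0, 0], [0, 0, -0.14], 10], [[0, 0, 0], [0, 0, -0.14], 10], [[0, 0, 0], [0, 0, -0.14], 10], [[0, 0, 0], [0, 0, -0.14], 10], [[0, 0, 0], [0, 0, -0.14], 10], [[0, 0, 0], [0, 0, 0], 10]]'

```text
clock: 13.2
position: [590.2, 126.9, 56.6]
ee_rot: [0.831, -0.556, 0.002, -0.002]
contact_force: [9.6, -1.6, -6.1]
gripper_width: 18.7
grasp_force: 59.4
```

Request:
send_rows --series '[[[0, 0, 0], [0, 0, -0.14], 10], [[0, 0, 0], [0, 0, -0.14], 10], [[0, 0, 0], [0, 0, -0.14], 10], [[0, 0, 0], [0, 0, -0.14], 10], [[0, 0, 0], [0, 0, -0.14], 10], [[0, 0, 0], [0, 0, -0.04], 10], [[0, 0, 0], [0, 0, 0], 10], [[0, 0, 0], [0, 0, 0], 10]]'

```text
clock: 14.0
position: [593.8, 142.4, 57.1]
ee_rot: [0.974, -0.227, 0.006, -0.015]
contact_force: [4.0, 43.3, -8.6]
gripper_width: 19.1
grasp_force: 151.1
```

Run:
```python
from h import *
go([588.3,126,91],1.754+2.5)
print(monitor.read_state()["wrist_torque"])
```

```text
at [593.8 142.4  92.1] yaw_y -2.028 q6 0.63 w 19.1 F [ 4.  43.3 -8.6] g 151.1 t 14.0
shift now-frame [ 2.3 17.2  0.6]
turn tool z -3.14 shift after turn [ -2.3 -17.1   1.6]
turn tool z 0.001 shift after turn [ 2.3 17.2  0.6]
turn tool z -9.423 shift after turn [ -2.3 -17.1   1.6]
tilt [ 0.019  0.026 -0.999]
[11.13596104 -0.60927321 -4.17278337]
```

Request:
send_rows --series '[[[-1.5, -8, 0], [0, 0, 0], 10], [[-1, -8, 0], [0, 0, 0], 10], [[0, 0, 0], [0, 0, 0], 10], [[0, 0, 0], [0, 0, 0], 10]]'

```text
clock: 14.4
position: [593.0, 150.1, 56.8]
ee_rot: [0.975, -0.222, 0.002, -0.007]
contact_force: [-2.8, 22.6, -1.7]
gripper_width: 18.8
grasp_force: 104.0
```

Run:
```python
from h import *
go([593.8,142.4,91],1.754+2.5)
print(monitor.read_state()["wrist_torque"])
```

```text
at [593.  150.1  91.8] yaw_y -2.018 q6 0.62 w 18.8 F [-2.8 22.6 -1.7] g 104.0 t 14.4
shift now-frame [4.  6.6 0.7]
turn tool z -3.131 shift after turn [-4.1 -6.6  0.9]
turn tool z 0.011 shift after turn [4.1 6.6 0.7]
turn tool z -9.414 shift after turn [-4.1 -6.6  0.9]
tilt [ 0.006  0.012 -1.   ]
[ 5.70856066  0.81315865 -1.97072969]
```

Request:
send_rows --series '[[[-0.5, -4, 0], [0, 0, 0.02], 10], [[0, 0, 0], [0, 0, 0], 10], [[0, 0, 0], [0, 0, 0], 10]]'

```text
clock: 14.7
position: [592.8, 150.7, 56.8]
ee_rot: [0.973, -0.23, 0.0, -0.004]
contact_force: [-4.0, 14.5, 0.3]
gripper_width: 18.7
grasp_force: 90.3
```

Run:
```python
from h import *
go([593.8,142.4,91],1.754+2.5)
print(monitor.read_state()["wrist_torque"])
```

```text
at [592.8 150.7  91.8] yaw_y -2.036 q6 0.6 w 18.7 F [-4.  14.5  0.3] g 90.3 t 14.7
shift now-frame [4.6 7.  0.7]
turn tool z -3.148 shift after turn [-4.5 -7.   0.8]
turn tool z -0.007 shift after turn [4.5 7.  0.7]
turn tool z -9.431 shift after turn [-4.5 -7.   0.8]
tilt [ 0.002  0.007 -1.   ]
[ 3.48912791  1.00270029 -1.22560675]
```

Request:
send_rows --series '[[[0, 0, 0], [0, 0, 0], 50], [[0, 0, 0], [0, 0, 0], 50], [[0, 0, 0], [0, 0, 0], 50], [[0, 0, -35], [0, 0, 0], 50], [[0, 0, -40], [0, 0, 0], 50], [[0, 0, 0], [0, 0, -0.14], 70], [[0, 0, 0], [0, 0, -0.14], 70], [[0, 0, 0], [0, 0, -0.14], 70]]'

```text
clock: 15.5
position: [592.8, 145.1, 131.7]
ee_rot: [1.0, -0.017, 0.0, -0.0]
contact_force: [-1.2, 0.4, -0.2]
gripper_width: 69.9
grasp_force: 0.0
```

Request:
send_rows --series '[[[0, 0, 0], [0, 0, -0.13], 70], [[36, -1, 0], [0, 0, 0], 70], [[36, -1, 0], [0, 0, 0], 70], [[36, -1, 0], [0, 0, 0], 70], [[0, 0, 0], [0, 0, 0], 70], [[0, 0, 0], [0, 0, 0], 70]]'

```text
clock: 16.1
position: [699.8, 157.8, 129.9]
ee_rot: [0.999, 0.045, -0.001, 0.0]
contact_force: [-0.6, -0.5, -0.0]
gripper_width: 70.0
grasp_force: 0.0
```

Run:
```python
from h import *
go([700,160,95],-1.484)
s=cv2.resize(get_image("side")[130:280,200:360],None,fx=4,fy=4,interpolation=2)
t=cv2.resize(get_image("top")[110:230,230:330],None,fx=1.5,fy=1.5,interpolation=2)
s[:t.shape[0],-t.shape[1]:]=t
cv2.imwrite("pics/s7.png",s[:,:,::-1])
print([((proj(P,"side")-[200,130])*4).round() for P in((700,160,130),(700,160,83))])
```

```text
at [699.8 157.8 164.9] yaw_y -1.48 q6 1.21 w 70.0 F [-0.6 -0.5 -0. ] g 0.0 t 16.1
shift now-frame [ 0.5 -2.2 69.9]
turn tool z 3.145 shift after turn [-0.2  2.1 69.9]
turn tool z 0.004 shift after turn [ 0.5 -2.2 69.9]
turn tool z -3.138 shift after turn [-0.2  2.1 69.9]
tilt [-0.002 -0.001 -1.   ]
[array([181., 323.]), array([186., 376.])]
```

View pics/s7.png

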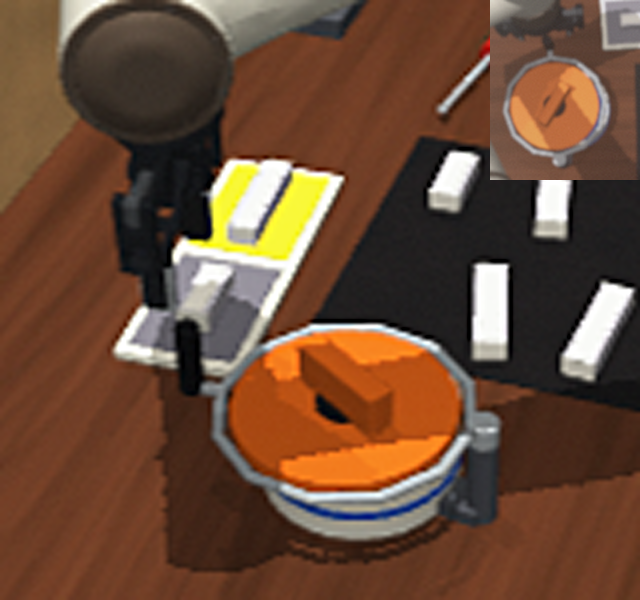

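The knob top is at (187,325), and I predicted (181,323). The bar has turned and the arm is slightly open. Next I grasp the knob.

Request:
send_rows --series '[[[-3, -2, 30], [0, 0, 0], 70], [[0, 0, 25], [0, 0, 0], 70], [[0, 0, 13], [0, 0, 0], 70], [[0, 0, 0], [0, 0, 0], 10], [[0, 0, 0], [0, 0, 0], 10], [[0, 0, 0], [0, 0, 0], 10], [[0, 0, 0], [0, 0, 0], 10], [[0, 0, 0], [0, 0, 0], 10]]'

```text
clock: 17.0
position: [697.8, 160.7, 65.0]
ee_rot: [0.999, 0.046, 0.001, -0.0]
contact_force: [-1.6, 0.5, 4.8]
gripper_width: 16.6
grasp_force: 44.7
```

Run:
```python
from h import *
go([697,160,97],-1.484)
```

```text
at [697.8 160.7 100. ] yaw_y -1.478 q6 1.21 w 16.6 F [-1.6  0.5  4.8] g 44.7 t 17.0
shift now-frame [-0.9  0.6  3. ]
turn tool z 3.147 shift after turn [ 0.9 -0.6  3. ]
turn tool z 0.006 shift after turn [-0.9  0.6  3. ]
turn tool z -3.136 shift after turn [ 0.9 -0.6  3. ]
tilt [ 0.003  0.001 -1.   ]
```

Request:
send_rows --series '[[[-0.5, -14, -1], [0, 0, -0.07], 10], [[-2, -28.3, 0], [0, 0, -0.14], 10], [[-2, -28.3, 0], [0, 0, -0.14], 10], [[-2, -28.3, 0], [0, 0, -0.14], 10], [[-2, -28.3, 0], [0, 0, -0.14], 10], [[-2, -28.3, 0], [0, 0, -0.14], 10], [[0, 0, 0], [0, 0, 0], 10], [[0, 0, 0], [0, 0, 0], 10]]'

```text
clock: 17.8
position: [627.8, 297.4, 65.1]
ee_rot: [0.908, 0.418, 0.002, -0.0]
contact_force: [3.1, 3.1, 1.4]
gripper_width: 16.1
grasp_force: 58.8
```

Run:
```python
from h import *
go([697,160,97])
s=monitor.read_state();p=s["position"]
print(np.arctan2(p[1]-142.4,p[0]-496)+.169,np.hypot(p[1]-142.4,p[0]-496))
```

```text
at [627.8 297.4 100.1] yaw_y -0.708 q6 1.76 w 16.1 F [3.1 3.1 1.4] g 58.8 t 17.8
shift now-frame [-59.5 141.9   3. ]
tilt [ 0.004  0.003 -1.   ]
1.035118859128997 203.5127308459465
```

Request:
send_rows --series '[[[-2, -28.3, 0], [0, 0, -0.14], 10], [[-2, -28.3, 0], [0, 0, -0.14], 10], [[-2, -28.3, 0], [0, 0, -0.14], 10], [[-2, -28.3, 0], [0, 0, -0.14], 10], [[-2, -28.3, 0], [0, 0, -0.14], 10], [[-2, -28.3, 0], [0, 0, -0.14], 10], [[-2, -28.3, 0], [0, 0, -0.14], 10], [[-1, -20, 0], [0, 0, -0.1], 10]]'

```text
clock: 18.6
position: [424.1, 333.9, 65.4]
ee_rot: [0.562, 0.827, 0.006, 0.001]
contact_force: [67.1, 0.2, -46.2]
gripper_width: 15.8
grasp_force: 59.3
```

Request:
send_rows --series '[[[0, 0, 0], [0, 0, 0], 10], [[0, 0, 0], [0, 0, 0], 10]]'

```text
clock: 18.8
position: [425.0, 333.9, 65.1]
ee_rot: [0.565, 0.825, 0.005, 0.001]
contact_force: [6.0, 6.7, -4.2]
gripper_width: 16.3
grasp_force: 62.8
```

Run:
```python
from h import *
go([697,160,97])
s=monitor.read_state();p=s["position"]
print(np.arctan2(p[1]-142.4,p[0]-496)+.169,np.hypot(p[1]-142.4,p[0]-496),s["wrist_torque"])
```

```text
at [425.  333.9 100.1] yaw_y 0.37 q6 2.54 w 16.3 F [ 6.   6.7 -4.2] g 62.8 t 18.8
shift now-frame [-260.4  190.7    3.5]
tilt [ 0.007  0.008 -1.   ]
2.0947442068548168 204.18528827290564 [ 1.91174907 -1.26972184 -0.10452066]
```

Request:
send_rows --series '[[[0, 0, 0], [0, 0, 0], 60], [[0, 0, 0], [0, 0, 0], 60], [[0, 0, 0], [0, 0, 0], 60], [[0, 0, -40], [0, 0, 0], 60], [[0, 0, -40], [0, 0, 0], 60], [[0, 0, -20], [0, 0, 0.145], 60], [[0, 0, 0], [0, 0, 0.145], 60], [[0, 0, 0], [0, 0, 0.145], 60]]'

```text
clock: 19.6
position: [421.5, 330.1, 165.0]
ee_rot: [0.732, 0.682, 0.001, -0.0]
contact_force: [0.2, 0.1, -0.2]
gripper_width: 60.0
grasp_force: 0.0
```

Request:
send_rows --series '[[[0, 0, 0], [0, 0, 0.145], 60], [[0, 0, 0], [0, 0, 0.145], 60], [[0, 0, 0], [0, 0, 0.145], 60], [[0, 0, 0], [0, 0, 0.145], 60], [[0, 0, 0], [0, 0, 0.145], 60], [[0, 0, 0], [0, 0, 0.145], 60], [[0, 0, 0], [0, 0, 0.145], 60], [[0, 0, 0], [0, 0, 0.145], 60]]'

```text
clock: 20.4
position: [421.2, 329.6, 163.8]
ee_rot: [0.986, 0.169, -0.001, 0.0]
contact_force: [0.7, -0.3, -0.2]
gripper_width: 59.8
grasp_force: 0.0
```

Request:
send_rows --series '[[[0, 0, 0], [0, 0, 0.145], 60], [[0, 0, 0], [0, 0, 0.145], 60], [[0, 0, 0], [0, 0, 0.145], 60], [[0, 0, 0], [0, 0, 0.145], 60], [[0, 0, 0], [0, 0, 0.145], 60], [[0, 0, 0], [0, 0, 0.145], 60], [[0, 0, 0], [0, 0, 0.145], 60], [[0, 0, 0], [0, 0, 0.145], 60]]'

```text
clock: 21.2
position: [421.2, 329.6, 163.8]
ee_rot: [0.917, -0.399, -0.0, 0.001]
contact_force: [-0.2, 0.4, 0.3]
gripper_width: 59.9
grasp_force: 0.0
```

Request:
send_rows --series '[[[0, 0, 0], [0, 0, 0.145], 60], [[0, 0, 0], [0, 0, 0.145], 60], [[0, 0, 0], [0, 0, 0.145], 60], [[0, 0, 0], [0, 0, 0.145], 60], [[0, 0, 0], [0, 0, 0.145], 60], [[0, 0, 0], [0, 0, 0.11], 60], [[0, 0, 0], [0, 0, 0], 60]]'

```text
clock: 21.9
position: [421.2, 329.8, 163.8]
ee_rot: [-0.679, 0.734, -0.0, -0.001]
contact_force: [-0.2, -0.9, -0.0]
gripper_width: 59.9
grasp_force: 0.0
```

Run:
```python
from h import *
ps=pieces()
for p in ps:print(p)
L=min((p for p in ps if p[2]>80),key=lambda p:p[0])
go([L[0],L[1],120],L[4]+np.pi/2)
im=get_image("top");b=cv2.resize(im[90:310,220:530],None,fx=2.5,fy=2.5,interpolation=2)
cv2.imwrite("pics/t2.png",b[:,:,::-1])
```

```text
(464.9, -64.2, 96.3, 26.3, np.float64(1.494))
(539.6, -206.2, 63.8, 26.3, np.float64(-1.37))
(549.5, -61.5, 98.1, 26.5, np.float64(-1.296))
(628.1, -217.3, 61.4, 25.3, np.float64(1.553))
at [421.3 329.8 198.9] yaw_y 3.066 q6 -1.04 w 60.1 F [-0.4  0.3  0.8] g 0.0 t 21.95
shift now-frame [389.6 -73.2  79.1]
turn tool z 3.143 shift after turn [-389.6   73.7   78.6]
turn tool z 0.001 shift after turn [389.5 -73.8  79.1]
turn tool z -3.14 shift after turn [-389.6   73.7   78.6]
tilt [-0.001 -0.001 -1.   ]
```

View pics/t2.png

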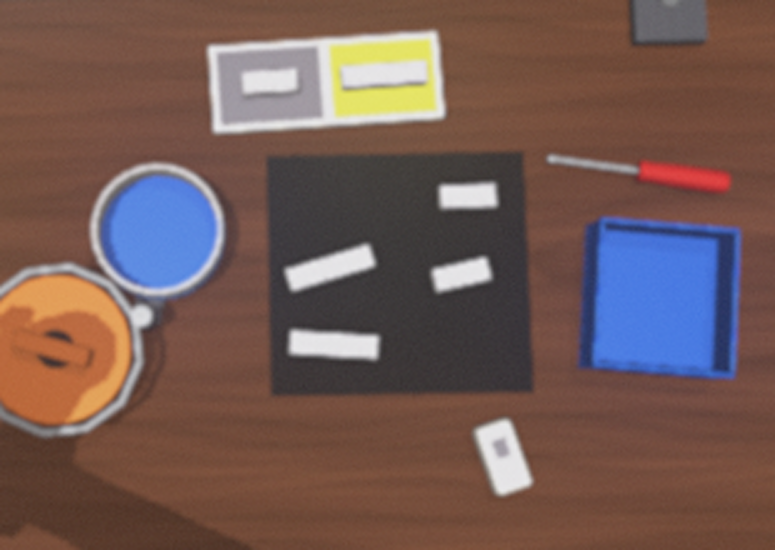

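The drum is open (blue interior centred at crop (158,231)), the cap is fully aside at the left, and the four loose pieces haven't moved.

Request:
send_rows --series '[[[48.7, -9.2, 0], [0, 0, 0], 60], [[48.7, -9.2, 0], [0, 0, 0], 60], [[48.7, -9.2, 0], [0, 0, 0], 60], [[48.7, -9.2, 0], [0, 0, 0], 60], [[48.7, -9.2, 0], [0, 0, 0], 60], [[48.7, -9.2, 0], [0, 0, 0], 60], [[48.7, -9.2, 0], [0, 0, 0], 60], [[48.7, -9.2, 0], [0, 0, 0], 60]]'

```text
clock: 22.8
position: [464.6, -65.7, 164.4]
ee_rot: [-0.68, 0.733, -0.0, 0.0]
contact_force: [1.2, 0.9, -0.1]
gripper_width: 60.0
grasp_force: 0.0
```

Request:
send_rows --series '[[[0, 0, 45], [0, 0, 0], 60], [[0, 0, 45], [0, 0, 0], 60], [[0, 0, 40], [0, 0, 0], 60], [[0, 0, 25], [0, 0, 0], 60], [[0, 0, 0], [0, 0, 0], 60], [[0, 0, 0], [0, 0, 0], 60], [[0, 0, 0], [0, 0, 0], 60]]'

```text
clock: 23.5
position: [466.4, -63.4, 10.6]
ee_rot: [-0.68, 0.733, -0.001, 0.001]
contact_force: [0.3, -0.4, 0.5]
gripper_width: 59.8
grasp_force: 0.0
```

Run:
```python
from h import *
go([464.9,-64,4],1.494+np.pi/2)
```

```text
at [466.4 -63.4  45.6] yaw_y 3.066 q6 -0.29 w 59.8 F [ 0.3 -0.4  0.5] g 0.0 t 23.5
shift now-frame [ 0.8  1.6 41.6]
turn tool z 3.143 shift after turn [-0.7 -1.3 41.6]
turn tool z 0.001 shift after turn [ 0.8  1.6 41.6]
turn tool z -3.141 shift after turn [-0.7 -1.3 41.6]
tilt [ 0.003  0.    -1.   ]
```

Request:
send_rows --series '[[[0, 1, 25], [0, 0, 0], 60], [[0, 0, 12], [0, 0, 0], 60], [[0, 0, 4], [0, 0, 0], 60], [[0, 0, 0], [0, 0, 0], 15], [[0, 0, 0], [0, 0, 0], 15], [[0, 0, 0], [0, 0, 0], 15], [[0, 0, 0], [0, 0, 0], 15], [[0, 0, 0], [0, 0, 0], 15]]'

```text
clock: 24.3
position: [465.1, -63.4, -30.6]
ee_rot: [-0.68, 0.734, -0.001, 0.001]
contact_force: [-0.8, 0.2, 5.6]
gripper_width: 22.5
grasp_force: 59.5
```

Request:
send_rows --series '[[[0, 0, -20], [0, 0, 0], 15], [[0, 0, -45], [0, 0, 0], 15], [[0, 0, -45], [0, 0, 0], 15], [[0, 0, -45], [0, 0, 0], 15], [[0, 0, 0], [0, 0, 0], 15], [[0, 0, 0], [0, 0, 0], 15]]'

```text
clock: 24.9
position: [464.2, -63.3, 124.3]
ee_rot: [-0.679, 0.734, -0.001, 0.002]
contact_force: [-0.9, -0.2, -1.2]
gripper_width: 22.1
grasp_force: 59.1
```

Run:
```python
from h import *
go([588,126,100])
for p in pieces():print(p)
```

```text
at [464.2 -63.3 159.3] yaw_y 3.064 q6 -0.29 w 22.1 F [-0.9 -0.2 -1.2] g 59.1 t 24.9
shift now-frame [-198.2 -108.6   60. ]
tilt [ 0.003  0.001 -1.   ]
(540.1, -207.1, 62.1, 26.0, np.float64(-1.391))
(491.4, -46.5, 164.9, 118.7, np.float64(-0.02))
(628.1, -217.3, 61.4, 25.3, np.float64(1.553))
```

Request:
send_rows --series '[[[-39.4, -18.1, 0], [0, 0, 0], 15], [[-39.4, -18.1, 0], [0, 0, 0], 15], [[-39.4, -18.1, 0], [0, 0, 0], 15], [[-39.4, -18.1, 0], [0, 0, 0], 15], [[-39.4, -18.1, 0], [0, 0, 0], 15], [[0, 0, 0], [0, 0, 0], 15], [[0, 0, 30], [0, 0, 0], 15], [[0, 0, 0], [0, 0, 0], 15]]'

```text
clock: 25.75
position: [564.8, 124.3, 87.3]
ee_rot: [-0.679, 0.734, 0.002, -0.006]
contact_force: [0.3, -0.0, -1.3]
gripper_width: 22.4
grasp_force: 59.1
```

Run:
```python
from h import *
go([570,126,16])
```

```text
at [564.8 124.3 122.3] yaw_y 3.064 q6 -0.57 w 22.4 F [ 0.3 -0.  -1.3] g 59.1 t 25.75
shift now-frame [ -2.7  -6.3 106.2]
tilt [-0.012 -0.004 -1.   ]
```

Request:
send_rows --series '[[[0, 0, 35], [0, 0, 0], 15], [[0, 0, 35], [0, 0, 0], 15], [[0, 0, 28], [0, 0, 0], 15], [[0, 0, 14], [0, 0, 0], 15], [[0, 0, 0], [0, 0, 0], 15], [[0, 0, 0], [0, 0, 0], 15]]'

```text
clock: 26.35
position: [571.2, 125.7, -18.6]
ee_rot: [-0.679, 0.734, -0.001, 0.001]
contact_force: [4.8, -0.2, -0.7]
gripper_width: 22.3
grasp_force: 65.7
```

Request:
send_rows --series '[[[0, 0, 0], [0, 0, 0], 42], [[0, 0, 0], [0, 0, 0], 42], [[0, 0, 0], [0, 0, 0], 42], [[0, 0, -40], [0, 0, 0], 42], [[0, 0, -45], [0, 0, 0], 42], [[0, 0, -45], [0, 0, 0], 60], [[0, 0, 0], [0, 0, 0], 60]]'

```text
clock: 27.05
position: [572.8, 126.8, 118.5]
ee_rot: [-0.68, 0.733, -0.002, 0.006]
contact_force: [0.5, 0.1, -0.0]
gripper_width: 59.9
grasp_force: 0.0
```

Run:
```python
from h import *
go([549.5,-61.5,45],-1.296-np.pi/2)
for p in pieces():print(p)
```

```text
at [572.8 126.8 153.5] yaw_y 3.066 q6 -0.57 w 59.9 F [ 0.5  0.1 -0. ] g 0.0 t 27.05
shift now-frame [190.1  10.2 107.4]
turn tool z 9.074 shift after turn [-174.3  -72.3  110.2]
turn tool z -0.351 shift after turn [175.5  74.8 106.7]
turn tool z 2.791 shift after turn [-174.3  -72.3  110.2]
tilt [ 0.012  0.004 -1.   ]
(539.5, -205.9, 63.1, 26.3, np.float64(-1.37))
(549.5, -61.5, 98.1, 26.5, np.float64(-1.296))
(628.1, -217.3, 61.4, 25.3, np.float64(1.553))
```

Request:
send_rows --series '[[[0, 0, 0], [0, 0, -0.117], 60], [[0, 0, 0], [0, 0, -0.117], 60], [[0, 0, 0], [0, 0, -0.117], 60], [[43.8, 18.5, 0], [0, 0, 0], 60], [[43.8, 18.5, 0], [0, 0, 0], 60], [[43.8, 18.5, 0], [0, 0, 0], 60], [[43.8, 18.5, 0], [0, 0, 0], 60], [[0, 0, 30], [0, 0, 0], 60]]'

```text
clock: 27.9
position: [545.5, -67.4, 82.9]
ee_rot: [0.795, -0.606, 0.002, -0.001]
contact_force: [1.3, 0.3, -0.1]
gripper_width: 60.0
grasp_force: 0.0
```

Request:
send_rows --series '[[[0, 0, 45], [0, 0, 0], 60], [[0, 0, 33], [0, 0, 0], 60], [[0, 0, 0], [0, 0, 0], 60], [[0, 0, 0], [0, 0, 0], 60], [[0, 0, 0], [0, 0, 0], 60]]'

```text
clock: 28.4
position: [546.5, -62.6, 4.5]
ee_rot: [0.797, -0.604, 0.001, -0.001]
contact_force: [0.4, 0.4, 0.3]
gripper_width: 59.9
grasp_force: 0.0
```

Run:
```python
from h import *
go([549.5,-61.5,4.5],-1.296-np.pi/2)
```

```text
at [546.5 -62.6  39.5] yaw_y -2.867 q6 0.09 w 59.9 F [0.4 0.4 0.3] g 0.0 t 28.4
shift now-frame [-0.3 -3.1 35.1]
turn tool z 3.141 shift after turn [ 0.3  3.3 35. ]
turn tool z -0.0 shift after turn [-0.3 -3.1 35.1]
turn tool z -3.142 shift after turn [ 0.3  3.3 35. ]
tilt [ 0.002  0.    -1.   ]
```

Request:
send_rows --series '[[[0, -2.5, 20], [0, 0, 0], 60], [[0, 0, 11], [0, 0, 0], 60], [[0, 0, 4], [0, 0, 0], 60], [[0, 0, 0], [0, 0, 0], 15], [[0, 0, 0], [0, 0, 0], 15], [[0, 0, 0], [0, 0, 0], 15], [[0, 0, 0], [0, 0, 0], 15], [[0, 0, 0], [0, 0, 0], 15]]'

```text
clock: 29.2
position: [548.7, -62.0, -30.9]
ee_rot: [0.797, -0.604, 0.001, -0.001]
contact_force: [-0.9, 0.6, 6.1]
gripper_width: 22.5
grasp_force: 61.0
```

Request:
send_rows --series '[[[0, 0, -20], [0, 0, 0], 15], [[0, 0, -45], [0, 0, 0], 15], [[0, 0, -45], [0, 0, 0], 15], [[0, 0, -45], [0, 0, 0], 15], [[0, 0, 0], [0, 0, 0], 15], [[0, 0, 0], [0, 0, 0], 15]]'

```text
clock: 29.8
position: [548.0, -62.0, 124.0]
ee_rot: [0.797, -0.604, 0.001, -0.001]
contact_force: [0.3, 0.3, -1.0]
gripper_width: 22.4
grasp_force: 60.3
```

Run:
```python
from h import *
go([605,126,17],1.494+np.pi/2)
```

```text
at [548. -62. 159.] yaw_y -2.868 q6 0.09 w 22.4 F [ 0.3  0.3 -1. ] g 60.3 t 29.8
shift now-frame [-165.5 -105.3  142.3]
turn tool z -2.791 shift after turn [191.8  42.8 141.8]
turn tool z 0.35 shift after turn [-191.7  -42.1  142.2]
turn tool z -9.075 shift after turn [191.8  42.8 141.8]
tilt [ 0.002  0.001 -1.   ]
```

Request:
send_rows --series '[[[0, 0, 0], [0, 0, 0.117], 15], [[0, 0, 0], [0, 0, 0.117], 15], [[0, 0, 0], [0, 0, 0.117], 15], [[-38.4, -9.2, 0], [0, 0, 0], 15], [[-38.4, -9.2, 0], [0, 0, 0], 15], [[-38.4, -9.2, 0], [0, 0, 0], 15], [[-38.4, -9.2, 0], [0, 0, 0], 15], [[-38.4, -9.2, 0], [0, 0, 0], 15]]'

```text
clock: 30.6
position: [607.3, 126.8, 120.4]
ee_rot: [-0.679, 0.734, 0.001, -0.002]
contact_force: [-0.5, -0.3, -0.5]
gripper_width: 22.6
grasp_force: 60.3
```

Request:
send_rows --series '[[[0, 0, 0], [0, 0, 0], 15], [[0, 0, 0], [0, 0, 0], 15], [[0, 0, 40], [0, 0, 0], 15], [[0, 0, 30], [0, 0, 0], 15], [[0, 0, 0], [0, 0, 0], 15], [[0, 0, 0], [0, 0, 0], 15], [[0, 0, 0], [0, 0, 0], 15]]'

```text
clock: 31.3
position: [609.7, 125.5, 54.8]
ee_rot: [-0.679, 0.734, -0.001, 0.001]
contact_force: [-0.3, 0.1, 0.4]
gripper_width: 22.8
grasp_force: 60.3
```

Run:
```python
from h import *
go([609,126,32],1.494+np.pi/2)
```

```text
at [609.7 125.5  89.8] yaw_y 3.064 q6 -0.54 w 22.8 F [-0.3  0.1  0.4] g 60.3 t 31.3
shift now-frame [-0.4  0.9 57.8]
turn tool z 3.141 shift after turn [ 0.5 -0.6 57.8]
turn tool z -0.0 shift after turn [-0.4  0.9 57.8]
turn tool z -3.142 shift after turn [ 0.5 -0.6 57.8]
tilt [ 0.003  0.001 -1.   ]
```

Request:
send_rows --series '[[[0, 0, 25], [0, 0, 0], 15], [[0, 0, 20], [0, 0, 0], 15], [[0, 0, 11], [0, 0, 0], 15], [[0, 0, 0], [0, 0, 0], 15], [[0, 0, 0], [0, 0, 0], 15], [[0, 0, 0], [0, 0, 0], 36], [[0, 0, 0], [0, 0, 0], 36], [[0, 0, 0], [0, 0, 0], 36]]'

```text
clock: 32.1
position: [609.0, 126.0, -2.1]
ee_rot: [-0.679, 0.734, -0.0, 0.001]
contact_force: [0.2, -0.2, 0.2]
gripper_width: 35.6
grasp_force: 0.0
```

Request:
send_rows --series '[[[0, 0, -40], [0, 0, 0], 36], [[0, 0, -45], [0, 0, 0], 36], [[0, 0, -45], [0, 0, 0], 60], [[0, 0, 0], [0, 0, 0], 60], [[0, 0, 0], [0, 0, 0], 60]]'

```text
clock: 32.6
position: [609.0, 126.2, 128.9]
ee_rot: [-0.679, 0.734, -0.0, 0.002]
contact_force: [-0.3, 0.2, -0.1]
gripper_width: 60.0
grasp_force: 0.0
```

Run:
```python
from h import *
go([540,-206,45],-1.365-np.pi/2)
for p in pieces():print(p)
```

```text
at [609.  126.2 163.9] yaw_y 3.064 q6 -0.54 w 60.0 F [-0.3  0.2 -0.1] g 0.0 t 32.6
shift now-frame [336.8  43.6 118. ]
turn tool z 9.142 shift after turn [-310.8 -135.1  120.1]
turn tool z -0.283 shift after turn [311.3 135.8 117.8]
turn tool z 2.859 shift after turn [-310.8 -135.1  120.1]
tilt [ 0.003  0.002 -1.   ]
(539.8, -206.2, 63.8, 26.6, np.float64(-1.37))
(628.1, -217.3, 61.4, 25.3, np.float64(1.553))
```

Request:
send_rows --series '[[[0, 0, 0], [0, 0, -0.143], 60], [[0, 0, 0], [0, 0, -0.143], 60], [[44.4, 19.3, 0], [0, 0, 0], 60], [[44.4, 19.3, 0], [0, 0, 0], 60], [[44.4, 19.3, 0], [0, 0, 0], 60], [[44.4, 19.3, 0], [0, 0, 0], 60], [[44.4, 19.3, 0], [0, 0, 0], 60], [[44.4, 19.3, 0], [0, 0, 0], 60]]'

```text
clock: 33.45
position: [548.7, -160.5, 125.3]
ee_rot: [0.777, -0.629, -0.001, 0.001]
contact_force: [1.2, -0.9, 0.7]
gripper_width: 59.9
grasp_force: 0.0
```

Request:
send_rows --series '[[[44.4, 19.3, 0], [0, 0, 0], 60], [[0, 0, 0], [0, 0, 0], 60], [[0, 0, 45], [0, 0, 0], 60], [[0, 0, 45], [0, 0, 0], 60], [[0, 0, 28], [0, 0, 0], 60], [[0, 0, 0], [0, 0, 0], 60], [[0, 0, 0], [0, 0, 0], 60], [[0, 0, 0], [0, 0, 0], 60]]'

```text
clock: 34.25
position: [542.3, -206.3, 10.6]
ee_rot: [0.777, -0.629, 0.001, -0.001]
contact_force: [-0.1, -0.0, 0.2]
gripper_width: 59.9
grasp_force: 0.0
```

Run:
```python
from h import *
go([540,-206,4.5],-1.37-np.pi/2)
```

```text
at [ 542.3 -206.3   45.6] yaw_y -2.932 q6 0.29 w 59.9 F [-0.1 -0.   0.2] g 0.0 t 34.25
shift now-frame [-0.8  2.3 41.1]
turn tool z 3.151 shift after turn [ 0.7 -2.1 41.1]
turn tool z 0.009 shift after turn [-0.8  2.3 41.1]
turn tool z -3.132 shift after turn [ 0.7 -2.1 41.1]
tilt [ 0.003 -0.001 -1.   ]
```

Request:
send_rows --series '[[[0, 1.5, 25], [0, 0, 0], 60], [[0, 0, 12], [0, 0, 0], 60], [[0, 0, 4], [0, 0, 0], 60], [[0, 0, 0], [0, 0, 0], 15], [[0, 0, 0], [0, 0, 0], 15], [[0, 0, 0], [0, 0, 0], 15], [[0, 0, 0], [0, 0, 0], 15], [[0, 0, 0], [0, 0, 0], 15]]'

```text
clock: 35.05
position: [540.4, -206.8, -30.8]
ee_rot: [0.777, -0.629, 0.001, -0.001]
contact_force: [-0.4, 1.5, 6.2]
gripper_width: 22.5
grasp_force: 61.1
```

Request:
send_rows --series '[[[0, 0, -20], [0, 0, 0], 15], [[0, 0, -45], [0, 0, 0], 15], [[0, 0, -45], [0, 0, 0], 15], [[0, 0, -25], [0, 0, 0], 15], [[0, 0, 0], [0, 0, 0], 15], [[0, 0, 0], [0, 0, 0], 15]]'

```text
clock: 35.65
position: [539.0, -206.4, 103.1]
ee_rot: [0.777, -0.63, 0.0, -0.0]
contact_force: [-0.3, 0.1, -1.4]
gripper_width: 22.6
grasp_force: 60.4
```

Run:
```python
from h import *
go([470,-413,40])
for p in pieces():print(p)
im=get_image("top")
print([ (n,back(q,60).round()) for n,q in(("a",(462,178)),("b",(516,181)))])
```

```text
at [ 539.  -206.4  138.1] yaw_y -2.933 q6 0.29 w 22.6 F [-0.3  0.1 -1.4] g 60.4 t 35.65
shift now-frame [187.9 110.3  98. ]
tilt [ 0.001  0.001 -1.   ]
(609.3, -231.1, 118.5, 110.4, np.float64(1.494))
(542.5, -78.2, 277.9, 151.9, np.float64(-0.06))
[('a', array([ 590., -356.])), ('b', array([ 579., -500.]))]
```

Request:
send_rows --series '[[[37.9, 20.5, 0], [0, 0, 0], 15], [[37.9, 20.5, 0], [0, 0, 0], 15], [[37.9, 20.5, 0], [0, 0, 0], 15], [[37.9, 20.5, 0], [0, 0, 0], 15], [[37.9, 20.5, 0], [0, 0, 0], 15], [[0, 0, 0], [0, 0, 0], 15], [[0, 0, 0], [0, 0, 0], 15], [[0, 0, 30], [0, 0, 0], 15]]'

```text
clock: 36.55
position: [481.1, -414.4, 75.8]
ee_rot: [0.777, -0.629, 0.004, -0.0]
contact_force: [0.4, 0.4, 0.1]
gripper_width: 22.5
grasp_force: 60.4
```

Request:
send_rows --series '[[[0, 0, 40], [0, 0, 0], 15], [[0, 0, 33], [0, 0, 0], 15], [[0, 0, 0], [0, 0, 0], 15], [[0, 0, 0], [0, 0, 0], 15], [[0, 0, 0], [0, 0, 0], 42], [[0, 0, 0], [0, 0, 0], 42], [[0, 0, 0], [0, 0, 0], 42]]'

```text
clock: 37.25
position: [479.4, -413.7, 1.9]
ee_rot: [0.777, -0.629, 0.002, -0.0]
contact_force: [-0.2, -0.5, 0.4]
gripper_width: 41.9
grasp_force: 0.0
```

Request:
send_rows --series '[[[0, 0, -40], [0, 0, 0], 42], [[0, 0, -45], [0, 0, 0], 42], [[0, 0, -25], [0, 0, 0], 60], [[0, 0, 0], [0, 0, 0], 60], [[0, 0, 0], [0, 0, 0], 60]]'

```text
clock: 37.75
position: [478.5, -413.3, 111.3]
ee_rot: [0.777, -0.63, 0.001, -0.0]
contact_force: [-0.6, 0.5, -0.4]
gripper_width: 59.9
grasp_force: 0.0
```

Run:
```python
from h import *
ps=pieces()
for p in ps:print(p)
go([628,-217.3,45],1.553+np.pi/2)
```

```text
(628.1, -217.3, 61.4, 25.3, np.float64(1.553))
at [ 477.8 -412.9  144.8] yaw_y -2.933 q6 0.67 w 60.4 F [-0.3  0.3 -0.9] g 0.0 t 37.8
shift now-frame [-160.2 -187.4  100. ]
turn tool z -2.915 shift after turn [198.3 146.7  99.7]
turn tool z 0.226 shift after turn [-198.1 -146.7  100. ]
turn tool z -9.198 shift after turn [198.3 146.7  99.7]
tilt [-0.     0.001 -1.   ]
```

Request:
send_rows --series '[[[0, 0, 0], [0, 0, 0.113], 60], [[0, 0, 0], [0, 0, 0.113], 60], [[-33, -24.4, 0], [0, 0, 0], 60], [[-33, -24.4, 0], [0, 0, 0], 60], [[-33, -24.4, 0], [0, 0, 0], 60], [[-33, -24.4, 0], [0, 0, 0], 60], [[-33, -24.4, 0], [0, 0, 0], 60], [[-33, -24.4, 0], [0, 0, 0], 60]]'

```text
clock: 38.6
position: [627.8, -216.2, 108.0]
ee_rot: [-0.701, 0.713, 0.001, -0.001]
contact_force: [0.6, -0.6, 0.7]
gripper_width: 60.1
grasp_force: 0.0
```

Request:
send_rows --series '[[[0, 0, 0], [0, 0, 0], 60], [[0, 0, 0], [0, 0, 0], 60], [[0, 0, 40], [0, 0, 0], 60], [[0, 0, 40], [0, 0, 0], 60], [[0, 0, 18], [0, 0, 0], 60], [[0, 0, 0], [0, 0, 0], 60], [[0, 0, 0], [0, 0, 0], 60], [[0, 0, 0], [0, 0, 0], 60]]'

```text
clock: 39.4
position: [629.0, -218.7, 13.8]
ee_rot: [-0.701, 0.713, -0.001, 0.001]
contact_force: [0.3, -0.0, -0.6]
gripper_width: 60.2
grasp_force: 0.0
```

Run:
```python
from h import *
go([628,-217.3,4.5],1.553+np.pi/2)
```

```text
at [ 629.  -218.7   48.8] yaw_y 3.124 q6 0.07 w 60.2 F [ 0.3 -0.  -0.6] g 0.0 t 39.4
shift now-frame [-1.4  1.2 44.3]
turn tool z 3.142 shift after turn [ 1.3 -0.9 44.3]
turn tool z 0.0 shift after turn [-1.4  1.2 44.3]
turn tool z -3.141 shift after turn [ 1.3 -0.9 44.3]
tilt [ 0.003 -0.001 -1.   ]
```

Request:
send_rows --series '[[[-1, 0.5, 26], [0, 0, 0], 60], [[0, 0, 13], [0, 0, 0], 60], [[0, 0, 5], [0, 0, 0], 60], [[0, 0, 0], [0, 0, 0], 15], [[0, 0, 0], [0, 0, 0], 15], [[0, 0, 0], [0, 0, 0], 15], [[0, 0, 0], [0, 0, 0], 15], [[0, 0, 0], [0, 0, 0], 15]]'

```text
clock: 40.2
position: [628.7, -216.9, -30.7]
ee_rot: [-0.701, 0.713, -0.001, 0.001]
contact_force: [0.6, -0.1, 3.8]
gripper_width: 22.6
grasp_force: 60.9
```

Request:
send_rows --series '[[[0, 0, -20], [0, 0, 0], 15], [[0, 0, -45], [0, 0, 0], 15], [[0, 0, -45], [0, 0, 0], 15], [[0, 0, -25], [0, 0, 0], 15], [[0, 0, 0], [0, 0, 0], 15], [[0, 0, 0], [0, 0, 0], 15]]'

```text
clock: 40.8
position: [627.3, -216.5, 103.1]
ee_rot: [-0.701, 0.713, 0.0, 0.0]
contact_force: [-0.4, 0.4, -0.2]
gripper_width: 22.3
grasp_force: 60.3
```

Run:
```python
from h import *
go([530,-413,45])
```

```text
at [ 627.3 -216.5  138.1] yaw_y 3.124 q6 0.07 w 22.3 F [-0.4  0.4 -0.2] g 60.3 t 40.8
shift now-frame [198.3  93.8  92.9]
tilt [ 0.     0.001 -1.   ]
```

Request:
send_rows --series '[[[39.7, 18.8, 0], [0, 0, 0], 15], [[39.7, 18.8, 0], [0, 0, 0], 15], [[39.7, 18.8, 0], [0, 0, 0], 15], [[39.7, 18.8, 0], [0, 0, 0], 15], [[39.7, 18.8, 0], [0, 0, 0], 15], [[0, 0, 0], [0, 0, 0], 15], [[0, 0, 0], [0, 0, 0], 15], [[0, 0, 30], [0, 0, 0], 15]]'

```text
clock: 41.6
position: [533.0, -414.7, 75.9]
ee_rot: [-0.701, 0.713, -0.004, 0.001]
contact_force: [1.1, -0.1, -0.3]
gripper_width: 22.5
grasp_force: 60.3
```

Request:
send_rows --series '[[[0, 0, 38], [0, 0, 0], 15], [[0, 0, 30], [0, 0, 0], 15], [[0, 0, 0], [0, 0, 0], 15], [[0, 0, 0], [0, 0, 0], 15], [[0, 0, 0], [0, 0, 0], 42], [[0, 0, 0], [0, 0, 0], 42], [[0, 0, 0], [0, 0, 0], 42]]'

```text
clock: 42.3
position: [531.3, -414.0, 6.8]
ee_rot: [-0.701, 0.713, -0.001, 0.001]
contact_force: [-0.1, 0.4, 0.0]
gripper_width: 41.7
grasp_force: 0.0
```

Request:
send_rows --series '[[[0, 0, -40], [0, 0, 0], 42], [[0, 0, -45], [0, 0, 0], 42], [[0, 0, -45], [0, 0, 0], 60], [[0, 0, -25], [0, 0, 0], 60], [[0, 0, 0], [0, 0, 0], 60]]'

```text
clock: 42.8
position: [532.8, -415.5, 167.1]
ee_rot: [-0.701, 0.713, -0.006, 0.002]
contact_force: [0.1, -0.2, 0.6]
gripper_width: 59.9
grasp_force: 0.0
```

Run:
```python
from h import *
print(pieces())
go([423,332,199])
b=cv2.resize(get_image("top")[100:280,170:530],None,fx=2.2,fy=2.2,interpolation=2)
cv2.imwrite("pics/t3.png",b[:,:,::-1])
```

```text
[]
at [ 531.4 -414.3  198.7] yaw_y 3.124 q6 0.41 w 60.1 F [ 0.2 -0.7 -1. ] g 0.0 t 42.85
shift now-frame [-744.3  121.1   -3.1]
tilt [ 0.006 -0.003 -1.   ]
```

View pics/t3.png

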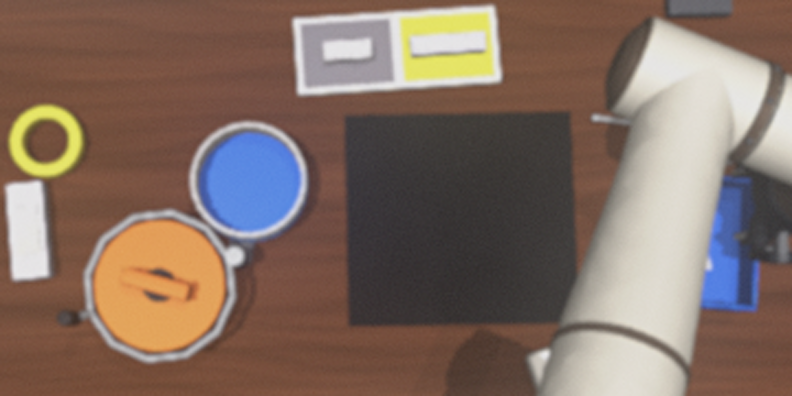

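The mat is empty, the bin holds a short piece and the cap is aside. But the drum interior at (249,182) still looks plain blue, so I'll check it numerically.

Run:
```python
from h import *
im=get_image("top").astype(int)
c=proj((588.5,126.3,70));f=proj((588.5,126.3,5));print("rim c",c,"floor c",f)
y0,x0=178,268
for r in range(160,206,3):print(r,[tuple(im[r,x]) for x in range(266,302,6)])
sd=get_image("side").astype(int); c=proj((588.5,126.3,40),"side");print(c)
for r in range(205,240,3):print(r,[tuple(sd[r,x]) for x in range(265,315,7)])
for n in("top","side"):
    a=get_image(n);m=(a.min(2)>150);print(n,[ (int(s[0]),int(s[1]),int(s[2]),int(s[3]),int(s[4])) for s in cv2.connectedComponentsWithStats(m.astype(np.uint8))[2][1:] if 40<s[4]<800])
```

```text
rim c [281.92397819 181.14610297] floor c [283.58007714 184.44045218]
160 [(np.int64(144), np.int64(121), np.int64(115)), (np.int64(154), np.int64(151), np.int64(151)), (np.int64(100), np.int64(104), np.int64(132)), (np.int64(102), np.int64(117), np.int64(175)), (np.int64(118), np.int64(120), np.int64(138)), (np.int64(204), np.int64(201), np.int64(202))]
163 [(np.int64(189), np.int64(184), np.int64(184)), (np.int64(92), np.int64(96), np.int64(128)), (np.int64(85), np.int64(128), np.int64(225)), (np.int64(85), np.int64(127), np.int64(224)), (np.int64(86), np.int64(128), np.int64(225)), (np.int64(118), np.int64(127), np.int64(163))]
166 [(np.int64(112), np.int64(108), np.int64(108)), (np.int64(81), np.int64(123), np.int64(220)), (np.int64(88), np.int64(134), np.int64(226)), (np.int64(89), np.int64(134), np.int64(227)), (np.int64(86), np.int64(130), np.int64(225)), (np.int64(84), np.int64(127), np.int64(224))]
169 [(np.int64(79), np.int64(94), np.int64(146)), (np.int64(88), np.int64(135), np.int64(225)), (np.int64(87), np.int64(134), np.int64(225)), (np.int64(89), np.int64(136), np.int6
[... 7684 characters left out ...]
4(234)), (np.int64(35), np.int64(109), np.int64(238)), (np.int64(38), np.int64(112), np.int64(239)), (np.int64(36), np.int64(110), np.int64(238)), (np.int64(37), np.int64(112), np.int64(239)), (np.int64(4), np.int64(89), np.int64(238)), (np.int64(100), np.int64(105), np.int64(108))]
top [(356, 114, 36, 11, 322), (256, 155, 53, 53, 425), (173, 182, 19, 45, 743), (209, 196, 72, 68, 511), (411, 259, 9, 13, 64)]
side [(298, 0, 15, 72, 741), (396, 0, 14, 10, 82), (449, 0, 25, 15, 147), (329, 67, 21, 25, 228), (351, 83, 18, 12, 129), (261, 104, 17, 25, 79), (352, 142, 8, 7, 44), (366, 144, 8, 8, 56), (389, 179, 24, 8, 140), (322, 239, 37, 50, 203), (233, 350, 15, 12, 107), (228, 381, 38, 19, 384)]
```

Run:
```python
from h import *
t2=cv2.imread("pics/t2.png")[:,:,::-1]; now=get_image("top")
b=cv2.resize(now[90:310,220:530],None,fx=2.5,fy=2.5,interpolation=2)
d=np.abs(t2.astype(int)-b.astype(int))[150:310,80:240].max(2)
print("max diff in drum",d.max(),np.percentile(d,[50,90,99]))
sub=lambda a:[tuple(int(v) for v in a[y,158]) for y in range(164,200,3)]
print(sub(t2));print(sub(b))
for z in(5,23,28,40,55,60,65):print(z,"top far",proj((653,126,z)).round(1),"near",proj((524,126,z)).round(1),"side far",proj((588,61,z),"side").round(1),"side R/L",proj((653,126,z),"side").round(1),proj((524,126,z),"side").round(1))
sd=get_image("side")
bl=(sd[...,2].astype(int)-sd[...,0]>90)
for r in range(222,246,2):
    x=np.where(bl[r,255:330])[0]+255; print(r,x.min() if len(x) else None,x.max() if len(x) else None)
c=cv2.resize(np.ascontiguousarray(sd[195:265,235:345]),None,fx=7,fy=7,interpolation=2)
cv2.imwrite("pics/d.png",c[:,:,::-1])
```

```text
max diff in drum 13 [2. 3. 5.]
[(181, 170, 170), (200, 195, 197), (155, 151, 148), (117, 114, 128), (97, 117, 186), (89, 127, 227), (84, 128, 224), (83, 128, 223), (86, 129, 224), (90, 136, 226), (91, 137, 227), (88, 136, 226)]
[(182, 170, 169), (201, 196, 196), (157, 152, 149), (116, 113, 127), (100, 120, 189), (87, 127, 226), (83, 126, 224), (84, 128, 223), (87, 133, 225), (87, 135, 226), (88, 135, 226), (90, 138, 227)]
5 top far [283.5 161.7] near [283.9 207.5] side far [297.6 230.8] side R/L [268.6 240.6] [311.8 250.3]
23 top far [283.  160.5] near [283.5 206.9] side far [297.5 226.1] side R/L [268.3 235.9] [311.8 245.6]
28 top far [282.9 160.1] near [283.4 206.7] side far [297.5 224.8] side R/L [268.2 234.6] [311.8 244.3]
40 top far [282.6 159.3] near [283.  206.3] side far [297.4 221.7] side R/L [268.  231.4] [311.8 241.1]
55 top far [282.2 158.3] near [282.7 205.8] side far [297.4 217.7] side R/L [267.7 227.4] [311.8 237. ]
60 top far [282.1 158. ] near [282.5 205.6] side far [297.3 216.4] side R/L [267.7 226.1] [311.8 235.7]
65 top far [281.9 157.6] near [282.4 205.5] side far [297.3 215. ] side R/L [267.6 224.7] [311.9 234.3]
222 None None
224 None None
226 282 299
228 276 304
230 273 307
232 271 309
234 269 310
236 269 309
238 270 307
240 273 305
242 276 301
244 283 294
```

View pics/d.png

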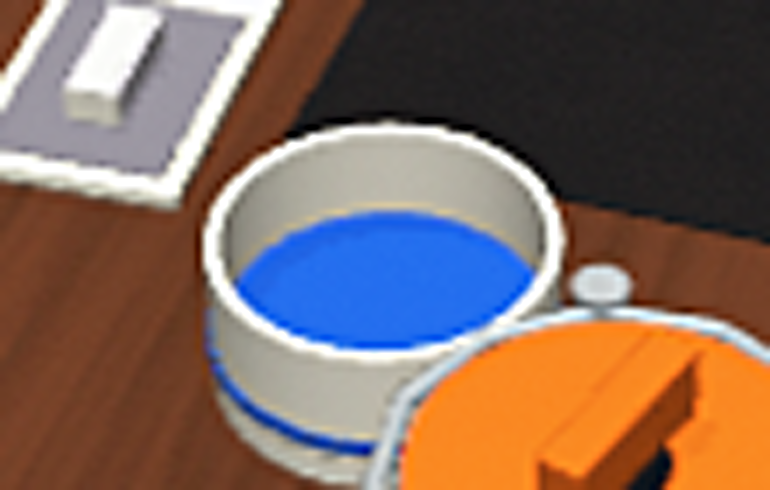

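The blue surface sits at z of about 23 mm, level with the outside band. It is the band drawn right through the drum and it hides flat pieces, and the drum looked the same when empty. Both longs were held until release inside, and no loose piece shows anywhere else on the bench. Both shorts show in the bin at (352,142) and (366,144) in the side view. Now I go back to the knob.

Request:
send_rows --series '[[[-46.5, 7.5, 0], [0, 0, 0], 70], [[-46.5, 7.5, 0], [0, 0, 0], 70], [[-46.5, 7.5, 0], [0, 0, 0], 70], [[-46.5, 7.5, 0], [0, 0, 0], 70], [[-46.5, 7.5, 0], [0, 0, 0], 70], [[-46.5, 7.5, 0], [0, 0, 0], 70], [[-46.5, 7.5, 0], [0, 0, 0], 70], [[-46.5, 7.5, 0], [0, 0, 0], 70]]'

```text
clock: 44.0
position: [475.9, -39.0, 159.8]
ee_rot: [-0.701, 0.713, 0.0, -0.0]
contact_force: [1.3, 0.5, 0.9]
gripper_width: 70.1
grasp_force: 0.0
```

Request:
send_rows --series '[[[-46.5, 7.5, 0], [0, 0, 0], 70], [[-46.5, 7.5, 0], [0, 0, 0], 70], [[-46.5, 7.5, 0], [0, 0, 0], 70], [[-46.5, 7.5, 0], [0, 0, 0], 70], [[-46.5, 7.5, 0], [0, 0, 0], 70], [[-46.5, 7.5, 0], [0, 0, 0], 70], [[-46.5, 7.5, 0], [0, 0, 0], 70], [[-46.5, 7.5, 0], [0, 0, 0], 70]]'

```text
clock: 44.8
position: [422.2, 334.1, 159.7]
ee_rot: [-0.701, 0.713, -0.0, -0.0]
contact_force: [1.2, -0.4, 0.0]
gripper_width: 70.2
grasp_force: 0.0
```

Request:
send_rows --series '[[[0, 0, 0], [0, 0, -0.13], 70], [[0, 0, 0], [0, 0, -0.13], 70], [[0, 0, 0], [0, 0, -0.13], 70], [[0, 0, 0], [0, 0, 0], 70], [[0, 0, 0], [0, 0, 0], 70], [[0, 0, 0], [0, 0, 0], 70]]'

```text
clock: 45.4
position: [422.9, 332.1, 159.9]
ee_rot: [0.825, -0.565, -0.0, 0.0]
contact_force: [0.3, -0.2, 0.8]
gripper_width: 70.1
grasp_force: 0.0
```

Run:
```python
from h import *
go([424,333,102],0.37+np.pi)
# dark knob top in side view near predicted
q=proj((424,333,130),"side");print("side pred",q)
sd=get_image("side");g=sd.max(2)
t=get_image("top");print("top pred",proj((424,333,130)))
```

```text
at [422.9 332.1 194.9] yaw_y -2.771 q6 -0.6 w 70.1 F [ 0.3 -0.2  0.8] g 0.0 t 45.4
shift now-frame [-0.5 -1.3 92.9]
turn tool z -3.141 shift after turn [ 0.4  1.3 92.9]
turn tool z 0.001 shift after turn [-0.5 -1.3 92.9]
turn tool z -9.424 shift after turn [ 0.4  1.3 92.9]
tilt [-0. -0. -1.]
side pred [326.32143911 280.29550304]
top pred [198.14038105 244.37142952]
```

Request:
send_rows --series '[[[0, -1, 40], [0, 0, 0], 70], [[0, 0, 35], [0, 0, 0], 70], [[0, 0, 19], [0, 0, 0], 70], [[0, 0, 0], [0, 0, 0], 10], [[0, 0, 0], [0, 0, 0], 10], [[0, 0, 0], [0, 0, 0], 10], [[0, 0, 0], [0, 0, 0], 10], [[0, 0, 0], [0, 0, 0], 10]]'

```text
clock: 46.3
position: [425.0, 333.8, 67.8]
ee_rot: [0.826, -0.564, 0.0, -0.002]
contact_force: [0.6, -0.1, 4.3]
gripper_width: 16.2
grasp_force: 58.5
```

Run:
```python
from h import *
go([424,333,102],0.37+np.pi)
```

```text
at [425.  333.8 102.8] yaw_y -2.768 q6 -0.59 w 16.2 F [ 0.6 -0.1  4.3] g 58.5 t 46.3
shift now-frame [0.4 1.2 0.8]
turn tool z -3.138 shift after turn [-0.4 -1.2  0.8]
turn tool z 0.003 shift after turn [0.4 1.2 0.8]
turn tool z -9.421 shift after turn [-0.4 -1.2  0.8]
tilt [ 0.003  0.003 -1.   ]
```

Request:
send_rows --series '[[[0.5, -14, -1], [0, 0, 0.07], 10], [[2, -28.3, 0], [0, 0, 0.14], 10], [[2, -28.3, 0], [0, 0, 0.14], 10], [[2, -28.3, 0], [0, 0, 0.14], 10], [[2, -28.3, 0], [0, 0, 0.14], 10], [[2, -28.3, 0], [0, 0, 0.14], 10], [[2, -28.3, 0], [0, 0, 0.14], 10], [[0, 0, 0], [0, 0, 0], 10]]'

```text
clock: 47.1
position: [603.8, 315.0, 67.9]
ee_rot: [-0.492, 0.871, -0.001, -0.0]
contact_force: [-0.8, -3.0, 4.2]
gripper_width: 16.1
grasp_force: 59.3
```

Run:
```python
from h import *
go([424,333,102])
s=monitor.read_state();p=s["position"]
print(np.arctan2(p[1]-142.4,p[0]-496)+.169,np.hypot(p[1]-142.4,p[0]-496))
```

```text
at [603.8 315.  102.9] yaw_y 2.599 q6 -1.26 w 16.1 F [-0.8 -3.   4.2] g 59.3 t 47.1
shift now-frame [ 77.5 163.3   0.8]
tilt [ 0.    -0.002 -1.   ]
1.1814456366378498 203.4898618098223
```

Request:
send_rows --series '[[[2, -28.3, 0], [0, 0, 0.14], 10], [[2, -28.3, 0], [0, 0, 0.14], 10], [[2, -28.3, 0], [0, 0, 0.14], 10], [[2, -28.3, 0], [0, 0, 0.14], 10], [[2, -28.3, 0], [0, 0, 0.14], 10], [[2, -28.3, 0], [0, 0, 0.14], 10], [[2, -28.3, 0], [0, 0, 0.14], 10], [[0, 0, 0], [0, 0, 0], 10]]'

```text
clock: 47.9
position: [698.1, 150.4, 67.9]
ee_rot: [-0.024, 1.0, -0.001, -0.002]
contact_force: [-5.6, -2.2, 5.3]
gripper_width: 16.2
grasp_force: 59.4
```

Request:
send_rows --series '[[[1, -14, 0], [0, 0, 0.07], 10], [[0.5, -14, 0], [0, 0, 0.07], 10], [[0.5, -14, 0], [0, 0, 0.07], 10], [[0, 0, 0], [0, 0, 0], 10], [[0, 0, 0], [0, 0, 0], 10]]'

```text
clock: 48.4
position: [695.9, 111.9, 67.9]
ee_rot: [0.077, 0.997, -0.001, -0.001]
contact_force: [-6.0, -1.0, 5.6]
gripper_width: 16.1
grasp_force: 59.5
```

Run:
```python
from h import *
go([588.6,126.5,160])
s=monitor.read_state();p=s["position"]
print(np.arctan2(p[1]-142.4,p[0]-496)+.169,np.hypot(p[1]-142.4,p[0]-496))
```

```text
at [695.9 111.9 102.9] yaw_y 1.416 q6 -2.11 w 16.1 F [-6.  -1.   5.6] g 59.5 t 48.4
shift now-frame [108.4  -2.2 -56.9]
tilt [-0.003 -0.001 -1.   ]
0.01737713424073889 202.19403095287007
```

Request:
send_rows --series '[[[0.3, -7, 0], [0, 0, 0.03], 10], [[0, -5, 0], [0, 0, 0], 10], [[0, 0, 0], [0, 0, 0], 10], [[0, 0, 0], [0, 0, 0], 10]]'

```text
clock: 48.8
position: [695.6, 108.5, 67.9]
ee_rot: [0.09, 0.996, 0.004, 0.002]
contact_force: [-4.5, 16.3, 2.5]
gripper_width: 16.0
grasp_force: 59.8
```

Run:
```python
from h import *
go([588.6,126.5,160])
s=monitor.read_state();p=s["position"]
print(np.arctan2(p[1]-142.4,p[0]-496)+.169,np.hypot(p[1]-142.4,p[0]-496))
```

```text
at [695.6 108.5 102.9] yaw_y 1.39 q6 -2.13 w 16.0 F [-4.5 16.3  2.5] g 59.8 t 48.8
shift now-frame [108.3  -1.  -57.4]
tilt [ 0.004  0.008 -1.   ]
0.0005789611285493546 202.4537025761209
```

Request:
send_rows --series '[[[0, 5, 0], [0, 0, 0], 10], [[0, 0, 0], [0, 0, 0], 10], [[0, 0, 0], [0, 0, 0], 60], [[0, 0, 0], [0, 0, 0], 60], [[0, 0, 0], [0, 0, 0], 60], [[0, 0, -35], [0, 0, 0], 60], [[0, 0, -30], [0, 0, 0], 60], [[0, 0, 0], [0, 0, -0.145], 60]]'

```text
clock: 49.6
position: [699.5, 105.7, 137.7]
ee_rot: [0.019, 1.0, 0.001, 0.005]
contact_force: [-0.2, -0.0, 0.8]
gripper_width: 60.1
grasp_force: 0.0
```

Request:
send_rows --series '[[[0, 0, 0], [0, 0, -0.145], 60], [[0, 0, 0], [0, 0, -0.145], 60], [[0, 0, 0], [0, 0, -0.145], 60], [[0, 0, 0], [0, 0, -0.145], 60], [[0, 0, 0], [0, 0, -0.145], 60], [[0, 0, 0], [0, 0, -0.145], 60], [[0, 0, 0], [0, 0, -0.145], 60], [[0, 0, 0], [0, 0, -0.145], 60]]'

```text
clock: 50.4
position: [696.1, 105.1, 131.6]
ee_rot: [-0.533, 0.846, -0.0, -0.0]
contact_force: [0.1, 0.0, 0.2]
gripper_width: 59.9
grasp_force: 0.0
```

Request:
send_rows --series '[[[0, 0, 0], [0, 0, -0.145], 60], [[0, 0, 0], [0, 0, -0.145], 60], [[0, 0, 0], [0, 0, -0.145], 60], [[0, 0, 0], [0, 0, -0.145], 60], [[0, 0, 0], [0, 0, -0.145], 60], [[0, 0, 0], [0, 0, -0.145], 60], [[0, 0, 0], [0, 0, -0.145], 60], [[0, 0, 0], [0, 0, -0.145], 60]]'

```text
clock: 51.2
position: [696.1, 105.1, 131.6]
ee_rot: [0.909, -0.416, -0.0, 0.0]
contact_force: [0.3, 0.5, 0.9]
gripper_width: 59.9
grasp_force: 0.0
```

Run:
```python
from h import *
# bar top face in side view, orange brighter/darker: fit via all orange-dark pixels
go([588.6,126.5,92],3.997)
t=get_image("top"); hsv=cv2.cvtColor(t,cv2.COLOR_RGB2HSV)
print([ (n,proj(P).round(1)) for n,P in(("cap",(588.6,126.5,117)),)])
b=cv2.resize(np.ascontiguousarray(np.hstack([t[130:235,235:335],get_image("side")[175:280,235:335]])),None,fx=4,fy=4,interpolation=2)
cv2.imwrite("pics/e.png",b[:,:,::-1])
```

```text
at [696.1 105.1 166.6] yaw_y -2.429 q6 0.33 w 59.9 F [0.3 0.5 0.9] g 0.0 t 51.2
shift now-frame [-86.5  67.3  74.6]
turn tool z -3.284 shift after turn [ 95.2 -54.4  74.6]
turn tool z -0.142 shift after turn [-95.2  54.3  74.6]
turn tool z -9.567 shift after turn [ 95.2 -54.4  74.6]
tilt [-0. -0. -1.]
[('cap', array([280.5, 178.5]))]
```

Request:
send_rows --series '[[[0, 0, 0], [0, 0, -0.142], 60], [[-47.6, 27.1, 0], [0, 0, 0], 60], [[-47.6, 27.1, 0], [0, 0, 0], 60], [[0, 0, 0], [0, 0, 0], 60], [[0, 0, 20], [0, 0, 0], 60], [[0, 0, 0], [0, 0, 0], 60], [[0, 0, 0], [0, 0, 0], 60], [[0, 0, 0], [0, 0, 0], 60]]'

```text
clock: 52.1
position: [599.0, 125.8, 112.6]
ee_rot: [0.936, -0.353, 0.001, -0.0]
contact_force: [-0.3, -0.2, -0.4]
gripper_width: 60.0
grasp_force: 0.0
```

Run:
```python
from h import *
go([588.6,126.5,92],3.997)
```

```text
at [599.  125.8 147.6] yaw_y -2.293 q6 0.38 w 60.0 F [-0.3 -0.2 -0.4] g 0.0 t 52.1
shift now-frame [-8.3  6.4 55.6]
turn tool z -3.148 shift after turn [ 8.2 -6.2 55.7]
turn tool z -0.007 shift after turn [-8.3  6.3 55.6]
turn tool z -9.431 shift after turn [ 8.2 -6.2 55.7]
tilt [ 0.001  0.    -1.   ]
```

Request:
send_rows --series '[[[-8.2, 6.3, 0], [0, 0, 0], 60], [[0, 0, 22], [0, 0, 0], 60], [[0, 0, 20], [0, 0, 0], 60], [[0, 0, 13], [0, 0, 0], 60], [[0, 0, 0], [0, 0, 0], 60], [[0, 0, 0], [0, 0, 0], 60]]'

```text
clock: 52.7
position: [588.1, 126.6, 57.6]
ee_rot: [0.936, -0.353, 0.0, -0.0]
contact_force: [-0.1, -0.2, -0.6]
gripper_width: 59.9
grasp_force: 0.0
```

Request:
send_rows --series '[[[0, 0, 0], [0, 0, 0], 10], [[0, 0, 0], [0, 0, 0], 10], [[0, 0, 0], [0, 0, 0], 10], [[0, 0, 0], [0, 0, 0], 10], [[0, 0, 0], [0, 0, 0], 10]]'

```text
clock: 53.2
position: [589.0, 128.1, 58.2]
ee_rot: [0.936, -0.353, 0.001, -0.002]
contact_force: [0.1, 6.0, 3.1]
gripper_width: 19.3
grasp_force: 57.5
```

Run:
```python
from h import *
go([588.6,126.5,92],3.997)
print(monitor.read_state()["wrist_torque"])
```

```text
at [589.  128.1  93.2] yaw_y -2.293 q6 0.37 w 19.3 F [0.1 6.  3.1] g 57.5 t 53.2
shift now-frame [0.8 1.5 1.2]
turn tool z -3.148 shift after turn [-0.8 -1.5  1.2]
turn tool z -0.007 shift after turn [0.8 1.5 1.2]
turn tool z -9.432 shift after turn [-0.8 -1.5  1.2]
tilt [ 0.004  0.003 -1.   ]
[ 1.47629962  0.10639067 -0.6499454 ]
```

Request:
send_rows --series '[[[0, 0, 0], [0, 0, 0.1], 10], [[0, 0, 0], [0, 0, 0.14], 10], [[0, 0, 0], [0, 0, 0.14], 10], [[0, 0, 0], [0, 0, 0.14], 10], [[0, 0, 0], [0, 0, 0.14], 10], [[0, 0, 0], [0, 0, 0.14], 10], [[0, 0, 0], [0, 0, 0.14], 10], [[0, 0, 0], [0, 0, 0], 10]]'

```text
clock: 54.0
position: [589.2, 127.1, 58.2]
ee_rot: [-0.675, 0.738, -0.001, 0.001]
contact_force: [2.6, 1.3, 3.7]
gripper_width: 19.4
grasp_force: 59.9
```

Run:
```python
from h import *
go([588.6,126.5,92],1.754)
print(monitor.read_state()["wrist_torque"])
```

```text
at [589.2 127.1  93.2] yaw_y 3.053 q6 -0.57 w 19.4 F [2.6 1.3 3.7] g 59.9 t 54.0
shift now-frame [0.6 0.5 1.2]
turn tool z 4.441 shift after turn [-0.7  0.4  1.2]
turn tool z 1.299 shift after turn [ 0.7 -0.4  1.2]
turn tool z -1.842 shift after turn [-0.7  0.4  1.2]
tilt [ 0.003  0.001 -1.   ]
[ 0.40735689 -0.36425764 -0.09924301]
```

Request:
send_rows --series '[[[0, 0, 0], [0, 0, 0.14], 10], [[0, 0, 0], [0, 0, 0.14], 10], [[0, 0, 0], [0, 0, 0.14], 10], [[0, 0, 0], [0, 0, 0.14], 10], [[0, 0, 0], [0, 0, 0.14], 10], [[0, 0, 0], [0, 0, 0.14], 10], [[0, 0, 0], [0, 0, 0.14], 10], [[0, 0, 0], [0, 0, 0.14], 10]]'

```text
clock: 54.8
position: [588.8, 126.8, 58.2]
ee_rot: [-0.179, 0.984, -0.0, 0.001]
contact_force: [1.2, 2.1, 3.8]
gripper_width: 18.7
grasp_force: 58.8
```

Request:
send_rows --series '[[[0, 0, 0], [0, 0, 0.05], 10], [[0, 0, 0], [0, 0, 0.05], 10], [[0, 0, 0], [0, 0, 0], 10]]'

```text
clock: 55.1
position: [588.8, 126.9, 58.2]
ee_rot: [-0.132, 0.991, 0.0, 0.001]
contact_force: [1.7, 1.5, 4.2]
gripper_width: 19.0
grasp_force: 59.1
```

Run:
```python
from h import *
go([588.6,126.5,92],1.754)
print(monitor.read_state()["wrist_torque"])
```

```text
at [588.8 126.9  93.2] yaw_y 1.835 q6 -1.79 w 19.0 F [1.7 1.5 4.2] g 59.1 t 55.1
shift now-frame [ 0.3 -0.3  1.2]
turn tool z 3.223 shift after turn [-0.3  0.3  1.2]
turn tool z 0.081 shift after turn [ 0.3 -0.3  1.2]
turn tool z -3.06 shift after turn [-0.3  0.3  1.2]
tilt [ 0.003  0.    -1.   ]
[ 0.40626287 -0.07476805 -0.0902549 ]
```

Still no stop. I'll go on in small steps, watching the torque.

Request:
send_rows --series '[[[0, 0, 0], [0, 0, 0.05], 10], [[0, 0, 0], [0, 0, 0.04], 10], [[0, 0, 0], [0, 0, 0], 10], [[0, 0, 0], [0, 0, 0], 10]]'

```text
clock: 55.5
position: [588.8, 126.9, 58.2]
ee_rot: [-0.087, 0.996, 0.0, 0.001]
contact_force: [1.7, 1.2, 5.1]
gripper_width: 18.9
grasp_force: 59.1
```

```bash
python3 -c "
from h import *
go([588.6,126.5,92],1.754);print(monitor.read_state()['wrist_torque'])"
```

```text
at [588.8 126.9  93.2] yaw_y 1.746 q6 -1.88 w 18.9 F [1.7 1.2 5.1] g 59.1 t 55.5
shift now-frame [ 0.3 -0.4  1.2]
turn tool z 3.133 shift after turn [-0.3  0.4  1.2]
turn tool z -0.008 shift after turn [ 0.3 -0.4  1.2]
turn tool z -3.15 shift after turn [-0.3  0.4  1.2]
tilt [ 0.003  0.001 -1.   ]
[ 0.5056126  -0.04851776 -0.08936502]
```

Request:
send_rows --series '[[[0, 0, 0], [0, 0, 0.04], 10], [[0, 0, 0], [0, 0, 0], 10], [[0, 0, 0], [0, 0, 0], 10]]'

```text
clock: 55.8
position: [588.8, 126.9, 58.2]
ee_rot: [-0.067, 0.998, 0.0, 0.001]
contact_force: [1.2, 1.8, 5.8]
gripper_width: 18.9
grasp_force: 59.1
```

```bash
python3 -c "
from h import *
go([588.6,126.5,92],1.754);print(monitor.read_state()['wrist_torque'])"
```

```text
at [588.8 126.9  93.2] yaw_y 1.706 q6 -1.92 w 18.9 F [1.2 1.8 5.8] g 59.1 t 55.8
shift now-frame [ 0.3 -0.4  1.2]
turn tool z 3.093 shift after turn [-0.3  0.4  1.2]
turn tool z -0.048 shift after turn [ 0.3 -0.4  1.2]
turn tool z -3.19 shift after turn [-0.3  0.4  1.2]
tilt [ 0.003  0.001 -1.   ]
[ 0.49348304 -0.07324138 -0.15918454]
```

Request:
send_rows --series '[[[0, 0, 0], [0, 0, 0.05], 10], [[0, 0, 0], [0, 0, 0.05], 10], [[0, 0, 0], [0, 0, 0], 10], [[0, 0, 0], [0, 0, 0], 10]]'

```text
clock: 56.2
position: [588.8, 127.0, 58.2]
ee_rot: [-0.017, 1.0, 0.0, 0.001]
contact_force: [0.3, 1.1, 4.9]
gripper_width: 18.9
grasp_force: 59.1
```

```bash
python3 -c "
from h import *
go([588.6,126.5,92],1.754);print(monitor.read_state()['wrist_torque'])"
```

```text
at [588.8 127.   93.2] yaw_y 1.606 q6 -2.02 w 18.9 F [0.3 1.1 4.9] g 59.1 t 56.2
shift now-frame [ 0.2 -0.5  1.2]
turn tool z 2.993 shift after turn [-0.3  0.4  1.2]
turn tool z -0.148 shift after turn [ 0.3 -0.4  1.2]
turn tool z -3.29 shift after turn [-0.3  0.4  1.2]
tilt [ 0.003  0.001 -1.   ]
[ 0.56518977 -0.05924867 -0.12058601]
```

Request:
send_rows --series '[[[0, 0, 0], [0, 0, 0.04], 10], [[0, 0, 0], [0, 0, 0], 10], [[0, 0, 0], [0, 0, 0], 10]]'

```text
clock: 56.5
position: [588.8, 127.0, 58.2]
ee_rot: [0.003, 1.0, 0.0, 0.001]
contact_force: [1.2, 2.4, 6.4]
gripper_width: 18.4
grasp_force: 59.1
```

```bash
python3 -c "
from h import *
go([588.6,126.5,92],1.754);print(monitor.read_state()['wrist_torque'])"
```

```text
at [588.8 127.   93.2] yaw_y 1.566 q6 -2.06 w 18.4 F [1.2 2.4 6.4] g 59.1 t 56.5
shift now-frame [ 0.2 -0.5  1.2]
turn tool z 2.953 shift after turn [-0.3  0.4  1.2]
turn tool z -0.188 shift after turn [ 0.3 -0.4  1.2]
turn tool z -3.33 shift after turn [-0.3  0.4  1.2]
tilt [ 0.003  0.001 -1.   ]
[ 0.54399713 -0.0323359  -0.14020014]
```

Request:
send_rows --series '[[[0, 0, 0], [0, 0, 0.04], 10], [[0, 0, 0], [0, 0, 0], 10], [[0, 0, 0], [0, 0, 0], 10]]'

```text
clock: 56.8
position: [588.8, 127.0, 58.2]
ee_rot: [0.023, 1.0, 0.0, 0.001]
contact_force: [2.2, 2.3, 5.2]
gripper_width: 18.9
grasp_force: 59.1
```

```bash
python3 -c "
from h import *
go([588.6,126.5,92],1.754);print(monitor.read_state()['wrist_torque'])"
```

```text
at [588.8 127.   93.2] yaw_y 1.526 q6 -2.1 w 18.9 F [2.2 2.3 5.2] g 59.1 t 56.8
shift now-frame [ 0.2 -0.5  1.2]
turn tool z 2.913 shift after turn [-0.3  0.5  1.2]
turn tool z -0.228 shift after turn [ 0.3 -0.5  1.2]
turn tool z -3.37 shift after turn [-0.3  0.5  1.2]
tilt [ 0.003  0.001 -1.   ]
[ 0.617938   -0.00986908 -0.09108595]
```

Request:
send_rows --series '[[[0, 0, 0], [0, 0, 0.03], 10], [[0, 0, 0], [0, 0, 0], 10], [[0, 0, 0], [0, 0, 0], 10]]'

```text
clock: 57.1
position: [588.8, 127.0, 58.2]
ee_rot: [0.038, 0.999, 0.0, 0.001]
contact_force: [0.4, 2.1, 7.2]
gripper_width: 18.6
grasp_force: 59.1
```

```bash
python3 -c "
from h import *
go([588.6,126.5,92],1.754);print(monitor.read_state()['wrist_torque'])"
```

```text
at [588.8 127.   93.2] yaw_y 1.496 q6 -2.13 w 18.6 F [0.4 2.1 7.2] g 59.1 t 57.1
shift now-frame [ 0.2 -0.5  1.2]
turn tool z 2.883 shift after turn [-0.3  0.5  1.2]
turn tool z -0.258 shift after turn [ 0.3 -0.5  1.2]
turn tool z -3.4 shift after turn [-0.3  0.5  1.2]
tilt [ 0.003  0.001 -1.   ]
[ 0.62603967 -0.02806981 -0.04278318]
```

Request:
send_rows --series '[[[0, 0, 0], [0, 0, 0.04], 10], [[0, 0, 0], [0, 0, 0], 10], [[0, 0, 0], [0, 0, 0], 10]]'

```text
clock: 57.4
position: [588.8, 127.0, 58.2]
ee_rot: [0.058, 0.998, 0.0, 0.001]
contact_force: [1.6, 2.9, 6.2]
gripper_width: 18.7
grasp_force: 59.1
```

```bash
python3 -c "
from h import *
go([588.6,126.5,92],1.754);print(monitor.read_state()['wrist_torque'])"
```

```text
at [588.8 127.   93.2] yaw_y 1.456 q6 -2.17 w 18.7 F [1.6 2.9 6.2] g 59.1 t 57.4
shift now-frame [ 0.1 -0.6  1.2]
turn tool z 2.843 shift after turn [-0.3  0.5  1.2]
turn tool z -0.298 shift after turn [ 0.3 -0.5  1.2]
turn tool z -3.44 shift after turn [-0.3  0.5  1.2]
tilt [ 0.003  0.001 -1.   ]
[ 0.62443964 -0.03908539 -0.0972285 ]
```

Request:
send_rows --series '[[[0, 0, 0], [0, 0, 0.03], 10], [[0, 0, 0], [0, 0, 0], 10], [[0, 0, 0], [0, 0, 0], 10]]'

```text
clock: 57.7
position: [588.8, 127.1, 58.2]
ee_rot: [0.072, 0.997, 0.0, 0.001]
contact_force: [1.2, 2.8, 5.9]
gripper_width: 19.0
grasp_force: 59.1
```

```bash
python3 -c "
from h import *
go([588.6,126.5,92],1.754);print(monitor.read_state()['wrist_torque'])"
```

```text
at [588.8 127.1  93.2] yaw_y 1.426 q6 -2.2 w 19.0 F [1.2 2.8 5.9] g 59.1 t 57.7
shift now-frame [ 0.1 -0.6  1.2]
turn tool z 2.813 shift after turn [-0.3  0.5  1.2]
turn tool z -0.328 shift after turn [ 0.3 -0.5  1.2]
turn tool z -3.47 shift after turn [-0.3  0.5  1.2]
tilt [ 0.003  0.001 -1.   ]
[ 0.58017034 -0.05477268 -0.07563304]
```

Request:
send_rows --series '[[[0, 0, 0], [0, 0, 0.04], 10], [[0, 0, 0], [0, 0, 0], 10], [[0, 0, 0], [0, 0, 0], 10]]'

```text
clock: 58.0
position: [588.6, 127.1, 58.2]
ee_rot: [0.091, 0.996, 0.0, 0.001]
contact_force: [2.2, 1.8, 5.4]
gripper_width: 18.7
grasp_force: 59.2
```

```bash
python3 -c "
from h import *
go([588.6,126.5,92],1.402);print(monitor.read_state()['wrist_torque'])"
```

```text
at [588.6 127.1  93.2] yaw_y 1.388 q6 -2.24 w 18.7 F [2.2 1.8 5.4] g 59.2 t 58.0
shift now-frame [-0.1 -0.6  1.2]
turn tool z 3.128 shift after turn [0.1 0.6 1.2]
turn tool z -0.014 shift after turn [-0.1 -0.6  1.2]
turn tool z -3.155 shift after turn [0.1 0.6 1.2]
tilt [ 0.002  0.    -1.   ]
[0.66496944 0.09368648 0.49868669]
```

Request:
send_rows --series '[[[0, 0, 0], [0, 0, 0.03], 10], [[0, 0, 0], [0, 0, 0], 10], [[0, 0, 0], [0, 0, 0], 10]]'

```text
clock: 58.3
position: [588.7, 127.0, 58.3]
ee_rot: [0.103, 0.995, -0.0, 0.001]
contact_force: [1.1, 2.4, 5.1]
gripper_width: 18.8
grasp_force: 63.8
```

```bash
python3 -c "
from h import *
go([588.6,126.5,92],1.402);print(monitor.read_state()['wrist_torque'])"
```

```text
at [588.7 127.   93.3] yaw_y 1.364 q6 -2.26 w 18.8 F [1.1 2.4 5.1] g 63.8 t 58.3
shift now-frame [-0.  -0.5  1.3]
turn tool z 3.103 shift after turn [0.  0.5 1.3]
turn tool z -0.038 shift after turn [-0.  -0.5  1.3]
turn tool z -3.18 shift after turn [0.  0.5 1.3]
tilt [ 0.002 -0.001 -1.   ]
[0.6601736  0.15803148 1.61991318]
```

The torque rises sharply near the yaw I expected, so the cap is home. I release and retreat.

Request:
send_rows --series '[[[0, 0, 0], [0, 0, -0.015], 10], [[0, 0, 0], [0, 0, 0], 10], [[0, 0, 0], [0, 0, 0], 50], [[0, 0, 0], [0, 0, 0], 50], [[0, 0, 0], [0, 0, 0], 50], [[0, 0, -35], [0, 0, 0], 50], [[0, 0, -45], [0, 0, 0], 50], [[0, 0, -40], [0, 0, 0], 50]]'

```text
clock: 59.1
position: [587.3, 126.0, 178.1]
ee_rot: [0.102, 0.995, -0.001, -0.001]
contact_force: [0.6, 0.4, 1.5]
gripper_width: 49.9
grasp_force: 0.0
```

```bash
python3 -c "
from h import *
go([480,-200,210])"
```

```text
at [587.3 126.  213.1] yaw_y 1.367 q6 -2.26 w 49.9 F [0.6 0.4 1.5] g 0.0 t 59.1
shift now-frame [  39.1 -340.9    3.5]
tilt [-0.001 -0.001 -1.   ]
```

Request:
send_rows --series '[[[5, -45, 0], [0, 0, 0], 50], [[5, -45, 0], [0, 0, 0], 50], [[5, -45, 0], [0, 0, 0], 50], [[5, -45, 0], [0, 0, 0], 50], [[5, -45, 0], [0, 0, 0], 50], [[5, -45, 0], [0, 0, 0], 50], [[5, -45, 0], [0, 0, 0], 50], [[0, 0, 0], [0, 0, 0], 50]]'

```text
clock: 59.9
position: [486.9, -178.7, 176.5]
ee_rot: [0.105, 0.994, -0.0, -0.001]
contact_force: [0.1, -0.4, -1.1]
gripper_width: 50.0
grasp_force: 0.0
```

Run:
```python
from h import *
b=np.hstack([get_image("top")[130:255,235:335],get_image("side")[130:255,255:385]])
cv2.imwrite("pics/f.png",cv2.resize(np.ascontiguousarray(b),None,fx=3.4,fy=3.4,interpolation=2)[:,:,::-1])
```

```text
(no output)
```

View pics/f.png

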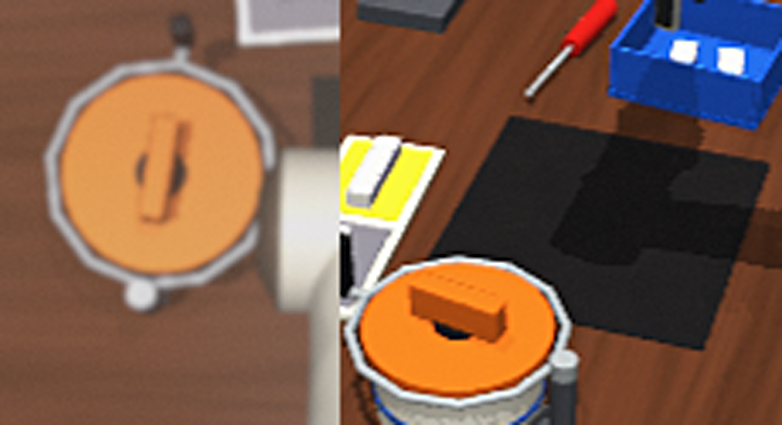

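The cap is back over the drum with its bar, at (160,170), in line with the arm. The mat is empty and both shorts are in the bin at (684,50) and (731,60).

```bash
python3 -c "
from bench import job_done
print(job_done())"
```

```text
the job is handed in; nothing more can be done
None
```

I handed the job in at about 60 s: both long pieces went into the drum, both short pieces are in the bin, and the cap is swung back and screwed home until it hit its stop. I could not see the long pieces in the drum because the blue band hides anything lying flat there, so that part rests on the gripper holding each one until it was released inside.

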